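Unlock and raise the cutter hood of a bench-top planer

TASK

Open the planer's locked hood for a cutter change: take the T-key from its wooden rest, stand it upright on the bench and let go, then take it again by the crossbar from above and drop its square socket fully over the square lock head, pressing lightly and turning it little by little until it falls on. Turn the lock anticlockwise (seen from above) until its tongue has cleared the hood's tab, leave the key standing in the lock, and swing the hood up by its bar handle until it stands wide open by itself. Leave the jar and the sanding block where they are.

Things in the scene. Friction and masses are not known exactly. Their poses are not given: they have to be found in the camera images.
- key_centre (a point): Loose steel T-key, 150 mm long, 0.35 kg; this point is at mid-length on its axis. z axis: along the stem from the socket (end at -75 mm) to the crossbar (end at +75 mm); y: along the crossbar. Square stem 16 x 16 mm, from 30 mm below to 59 mm above this point. It starts lying level on the rest, axis 47 mm above the bench, crossbar level, socket end towards the left (roughly +y).
- key_foot (a point): Centre of the mouth of the key's socket, on its axis; axes as key_centre. The socket is square, 35 mm wide outside, 45 mm long, with a square hole 23 mm wide and 36 mm deep, sides along x and y. Upright, the key stands by itself on the bench on this mouth.
- key_bar (a point): Centre of the key's crossbar (80 mm long along y, 16 mm wide, 16 mm high), on the key's axis 142 mm from the socket's mouth; axes as key_centre. The stem below it is as wide as the bar, so it can be pinched across its middle.
- rest: Fixed wooden key rest: plate 190 (x) x 120 (y) x 8 mm with two cross blocks 50 mm wide: one under the socket, 30 mm high; one under the stem close to the crossbar, 39 mm high. Between them 70 mm of stem (45 to 115 mm from the mouth) is free for fingers. Origin: centre of its underside.
- planer: Fixed bench-top edge planer: grey base 260 (x) x 300 (y) x 60 mm with a steel hood on top. Origin: centre of the underside; -x is its front, z up. The hood covers x -50 to 92 mm, y +-110 mm, up to 126 mm above the bench.
- lock_seat (a point): On the lock's vertical turning axis, 78 mm above the bench, where the key's mouth rests when fully on. From here a square head 20 mm wide rises 22 mm, topped by a round tapered pilot 19.8 mm across, 11 mm high, that centres the socket. Axes as the planer's (they do not turn with the lock). Stiff lock (0.25 N m): stays where left, also under a key pressed on it with 15 N.
- hood_tab (a point): Front edge of the hood's tab, 28 mm wide, 26 mm behind the lock's axis. The lock's tongue (14 mm wide, 46 mm from axis to tip, parallel to two sides of the square head) lies 2 mm above it, starting -0.42 to 0.33 rad anticlockwise from the planer's x. The tab is free beyond 0.8 rad; a stop is at 1.15 rad. The socket has about 0.16 rad of play either way on the head.
- hood (a joint): Opening of the hood, rad: 0 shut, 1.2 fully up (end stop); while locked it moves only about 0.02. A stiff hinge: it stays where it is left and takes about 6 N at the handle.
- hood_handle (a point): Middle of the hood's handle, a round bar 14 mm thick and 80 mm long, along the planer's y, level, 45 mm in front of the hood's front face and 51 mm above the deck (111 mm above the bench) when shut; moves with the hood.
- hood_hinge (a point): Middle of the hood's hinge axis, which runs along the planer's y, 66 mm above the bench; the handle lies 192 mm from it, and when shut 187 mm in front of it and 45 mm above it. The handle swings up and away from the planer's front.
- jar_c (a point): Bystander: amber glass jar, 66 mm across, 95 mm tall; its centre.
- sander_c (a point): Bystander: cork sanding block 110 x 65 x 38 mm; its centre.
Things that resemble listed ones, but are neither listed nor needed, are in the scene too. Leave any turquoise look-alike of the part that bears key_centre alone.

How it is judged:
By the outcome, as a careful person would: the job done as asked, in the order asked, and still so for the second after the job is handed in, with the robot touching nothing.
It also fails if it takes over 72 s, if anything falls off the work surface, if the arm or the gripper's body presses on something with over 40 N, if the wrist force passes 120 N, or if a joint passes its speed limit or range.

ROBOT

A 6-joint arm with a two-finger parallel gripper is mounted at the origin on the work surface. World frame = base frame: x ahead of the robot, y to its left, z up, the work surface at z = 0. Lengths are in mm, angles in rad, forces in N, time in s.
With the tool pointing down it reaches from about 400 to 925 mm from the base axis. Payload 12.5 kg.
Tool frame: the origin (TCP) lies midway between the tips of the shut fingers; the grasp point (between the pads) lies 19 mm behind it; x points along the fingers, y is the direction in which the jaws open and shut, and the axes are right-handed (so a half turn about x gives the same grasp; the last joint's range is limited). The gripper opens to 95 mm and grips with 3 to 60 N. Pads are 20 mm wide; open, the fingers measure 119 mm over their backs; the gripper's body (75 mm by 180 mm) begins 59 mm behind the grasp point.
Start: joints at [-0.106, 0.491, 1.559, -0, 1.092, -0.106], TCP at [625.017, 0.021, 214.661] pointing down, gripper open.
Joint ranges: [-3.1, 3.1], [-0.84, 2.19], [0.05, 2.79], [-1.13, 4.28], [0.06, 2.93], [-2.69, 2.69]. Speed limits (rad/s): [2.22, 2.22, 2.79, 3.14, 3.14, 3.14].

INTERFACE

Orientations are given as [roll, pitch, yaw] about the fixed x, y, z axes, in that order (R = Rz(yaw) Ry(pitch) Rx(roll)).
In Python, from cell import sensors, read_camera, get_calibration, order gives the robot as it stands. The module is installed in compiled form; this text tells all that it offers.
- The arm moves only by the tool servo_tool, never from a script. Its argument "steps" is text: rows parted by semicolons, each of 7 numbers parted by spaces: the shift along the tool's x, y, z in mm, then the turn, a rotation vector about the tool's x, y, z in rad, then the finger opening in mm, from 0 to 95.1. A call has exactly 8 rows; each row shifts and turns the pose as measured when the row begins, along the tool's axes as they then stand; what a row does not reach is not made up. A row lasts 1/10 s, in which the tool goes at most 50 mm and 8.59 degrees, less where a joint would pass 70% of its speed; a pose out of reach is approached as far as the arm can. A call is refused whole if a number of a shift passes 50 or a number of a turn 0.15, either way. A call with a gripper value outside its range is refused whole. The fingers move at their own pace and stop on an object; the grip force is fixed at half the most. Time passes only in rows, so rows that do not move let the fingers close, or fill a call up. It gives the time, the measured TCP pose, the force and the opening at its end, in the units of the state.
- sensors.state(): the state, without advancing time (a new reading comes with each control period).
- read_camera(name): name is "scene" or "side" or "wrist"; returns (picture, depth): 420x560x3 uint8, blue, green, red; 420x560 float32, mm along the optical axis (not along the pixel's ray), 0 where there is no reading.
- get_calibration(name): a dict with "mtx" (3x3 intrinsics, pixels), "R" (3x3) and "t" (3): a world point X has camera coordinates R X + t. Camera axes: x right, y down, z forward; pixel columns grow to the right and rows downward; lengths in mm; the calibration is good to about 2 mm. A picture is of the moment at which its call begins: read the wrist's pose just before it. get_calibration takes no time and is no camera call; for the wrist camera it gives the pose at the moment of the call.
- order.job_done(): hands the job in, once; it reports no verdict.
The state is a dict: "t": time; "joints": joint angles; "qvel": joint speeds; "tau": joint torques, N m; "eef_pos": TCP position; "tcp_rot": TCP orientation; "ft_force": force on the tool from outside, world axes, zero at the start; "moment": the same for the moment, N m; "opening": opening from 0.0 (shut) to 1.0 (fully open).
Only numpy, scipy, OpenCV 4.12 (cv2) and the standard library are available. Lean on these libraries where they do the work, as an engineer would, in place of code of your own. Each camera call takes 0.05 s, during which the arm holds its last target.

## Working session

There is one attempt and no reset: what is moved stays moved. The work goes in short steps, Python scripts to look and compute and a tool call to move; the robot and the scene stay as the last step left them, time stands still between calls to the robot, and variables do not carry over. Pictures are saved under pics/ and viewed, and the job is handed in when it is done.

Besides the shell and the picture viewer there is one more tool, called after ">>>" as name(argument=value, ...) on one line, values as JSON. servo_tool: Moves the arm, as the interface text tells. Its arguments: {"type":"object","properties":{"steps":{"type":"string"}},"required":["steps"]}

```bash
mkdir -p pics; cat > h.py <<'E'
import numpy as np, cv2
from cell import sensors, read_camera, get_calibration, order
from scipy.spatial.transform import Rotation as Rn
def snap(name,fn):
    c=get_calibration(name); p,d=read_camera(name)
    cv2.imwrite(f'pics/{fn}.png',p); np.savez(f'pics/{fn}.npz',p=p,d=d,mtx=c['mtx'],R=c['R'],t=c['t'])
    return p,d,c
def load(fn):
    z=np.load(f'pics/{fn}.npz'); return z
def P(z,u,v,d=None):
    if d is None: d=z['d'][int(round(v)),int(round(u))]
    x=np.linalg.inv(z['mtx'])@np.array([u,v,1.])*d
    return z['R'].T@(x-z['t'].ravel())
def Pz(z,u,v,h):
    r=z['R'].T@np.linalg.inv(z['mtx'])@np.array([u,v,1.]); o=-z['R'].T@z['t'].ravel()
    return o+r*(h-o[2])/r[2]
def pix(z,X):
    c=z['R']@np.array(X)+z['t'].ravel(); q=z['mtx']@c; return q[:2]/q[2]
def crop(fn,u0,v0,u1,v1,out):
    p=load(fn)['p'][v0:v1,u0:u1]; s=min(800/(u1-u0),600/(v1-v0))
    cv2.imwrite(f'pics/{out}.png',cv2.resize(p,None,fx=s,fy=s,interpolation=cv2.INTER_CUBIC)); print('scale',s)
def st():
    s=sensors.state(); print('t',s['t'],'pos',np.round(s['eef_pos'],1),'rot',np.round(s['tcp_rot'],3),'f',np.round(s['ft_force'],1),'m',np.round(s['moment'],2),'op',round(float(s['opening']),3)); return s
E
python3 - <<'E'
from h import *
s=st(); print(np.round(s['joints'],3))
for n in ['scene','side','wrist']: 
    snap(n,n+'0'); c=get_calibration(n); print(n,np.round(-np.array(c['R']).T@np.array(c['t']).ravel()),c['mtx'][0][0])
E
```

```text
t 0.0 pos [624.8   0.  214.1] rot [-1.685  1.57   3.028] f [0.6 0.6 0.4] m [0.01 0.04 0.02] op 0.998
[-0.106  0.492  1.559  0.     1.092 -0.106]
scene [1516.   28.  905.] 493.96603190402357
side [-201.  915.  815.] 512.1075415528708
wrist [625.  77. 384.] 300.6055276420051
```

View pics/scene0.png

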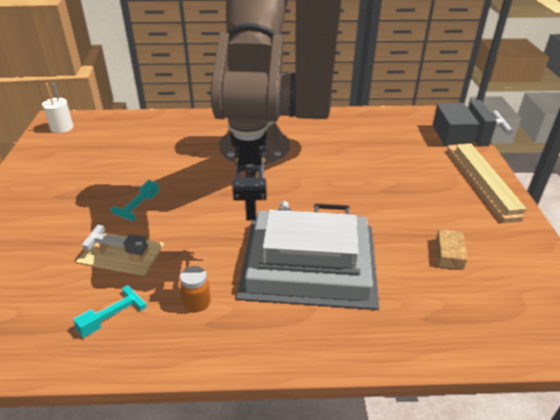

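View pics/side0.png

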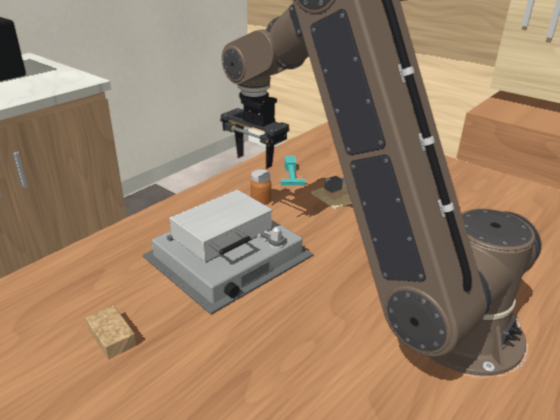

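View pics/wrist0.png

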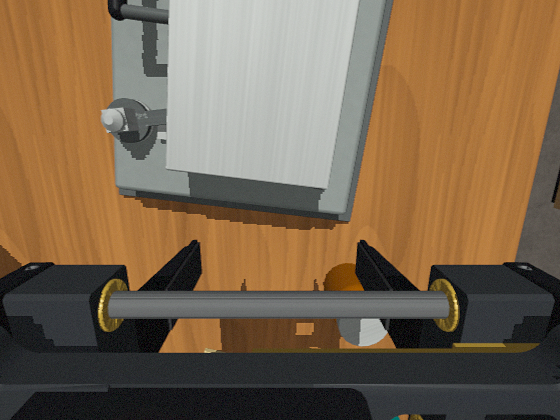

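```bash
python3 - <<'E'
from h import *
crop('scene0',60,200,220,320,'c1')
crop('scene0',230,180,390,310,'c2')
crop('wrist0',90,0,390,230,'c3')
E
```

```text
scale 5.0
scale 4.615384615384615
scale 2.608695652173913
```

View pics/c1.png

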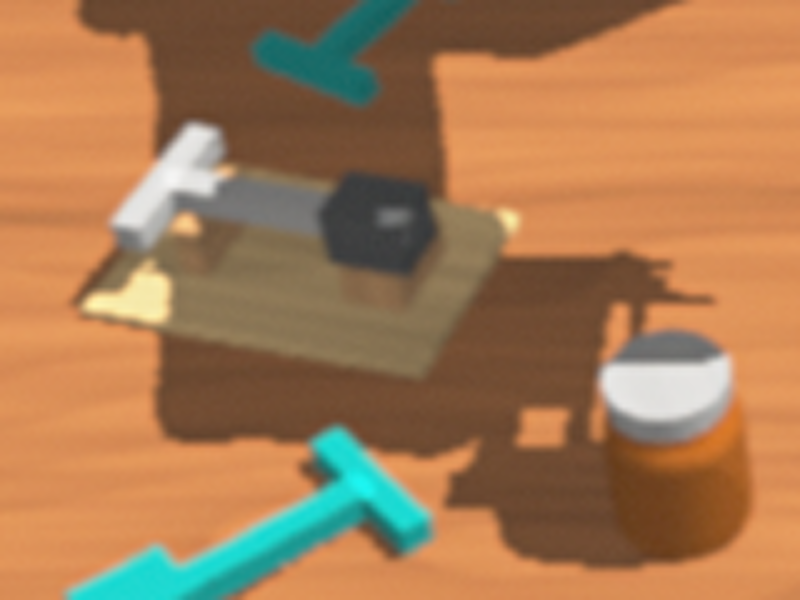

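View pics/c2.png

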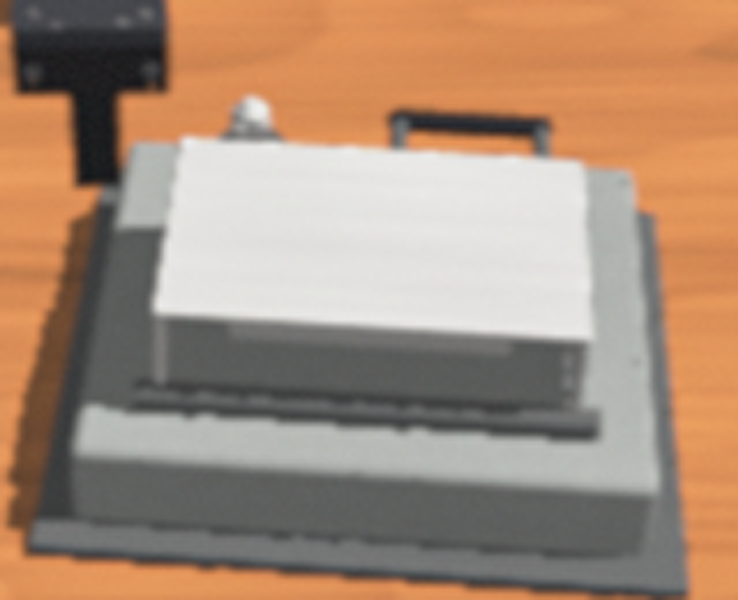

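View pics/c3.png

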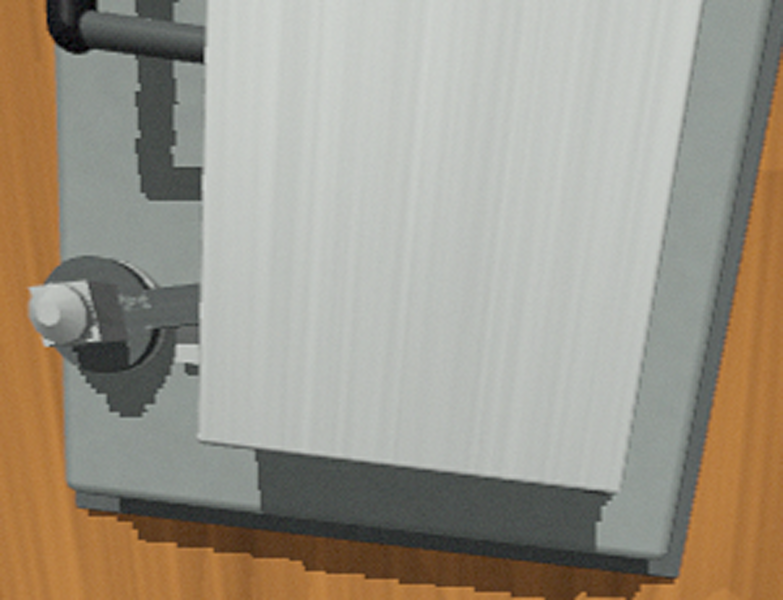

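```bash
python3 - <<'E'
from h import *
z=load('scene0')
a=Pz(z,60+167/5,200+175/5,55);b=Pz(z,60+385/5,200+218/5,47)
print('bar',a,'mouth',b,b-a,np.arctan2(*(b-a)[1::-1]))
for u,v in [(75,228),(93,236),(110,240),(135,243),(138,243)]: print(P(z,u,v))
w=load('wrist0')
print('lock top',Pz(w,112.5,118.5,111),P(w,112,119))
print('handle end',Pz(w,119,11,111), P(w,150,14))
# plate/base edges
for q in [(119,193),(350,219),(346,212)]: print('edge',Pz(w,*q,0),Pz(w,*q,60), P(w,*q))
st()
s=sensors.state(); R=Rn.from_euler('xyz',s['tcp_rot']).as_matrix(); print(R.round(3)); print(np.array(w['R']).round(3))
E
```

```text
bar [ 534.87322155 -416.45829683   55.        ] mouth [ 562.75764429 -299.8358149    47.        ] [ 27.88442273 116.62248194  -8.        ] 1.336102606071695
[ 4.39546235e+02 -5.04821490e+02 -1.54342342e-01]
[ 537.37090864 -417.13643155   53.75201304]
[ 552.73074608 -370.03272728   52.31224026]
[ 579.47497257 -298.73043654   64.21491116]
[ 579.30739695 -291.28888456   63.86280106]
lock top [481.35212869  84.8647752  111.        ] [481.17387795  84.43482632 111.60143109]
handle end [498.80009484 166.28055001 111.        ] [524.92307085 162.64356372 115.72420443]
edge [417.34758492  -4.5961931    0.        ] [449.82564601   8.14485081  60.        ] [422.61476214  -2.5298956    9.73058806]
edge [720.58201497 -40.4022938    0.        ] [705.65690367 -22.06385528  60.        ] [718.06745867 -37.31266618  10.10869366]
edge [714.66575033 -30.69405022   0.        ] [700.66550008 -13.87325448  60.        ] [712.67990885 -28.30813329   8.5105971 ]
t 0.15 pos [6.248e+02 1.000e-01 2.142e+02] rot [-1.724  1.57   2.989] f [ 0.1 -0.1  0.5] m [-0.03 -0.01 -0.01] op 0.993
[[-0.001  1.    -0.   ]
 [ 0.    -0.    -1.   ]
 [-1.    -0.001 -0.   ]]
[[ 1.    -0.001 -0.001]
 [-0.001 -0.963  0.271]
 [-0.001 -0.271 -0.963]]
```

>>> servo_tool(steps="0 -9 50 0 0 0 95; 0 -9 50 0 0 0 95; 0 -9 50 0 0 0 95; 0 -9 50 0 0 0 95; 0 -9 50 0 0 0 95; 0 -9 50 0 0 0 95; 0 -9 50 0 0 0 95; 0 -9 50 0 0 0 95")

```text
t: 0.95
eef_pos: [554.7, -393.3, 212.3]
tcp_rot: [-2.258, 1.567, 2.464]
ft_force: [0.6, -0.0, 0.8]
opening: 0.998
```

```bash
python3 - <<'E'
from h import *
s=st(); print(np.round(s['joints'],3))
snap('wrist','w1')
E
```

```text
t 0.95 pos [ 554.7 -393.3  212.3] rot [-2.258  1.567  2.464] f [ 0.6 -0.   0.8] m [ 0.03  0.01 -0.01] op 0.998
[-0.714  0.575  1.411 -0.     1.16  -0.724]
```

View pics/w1.png

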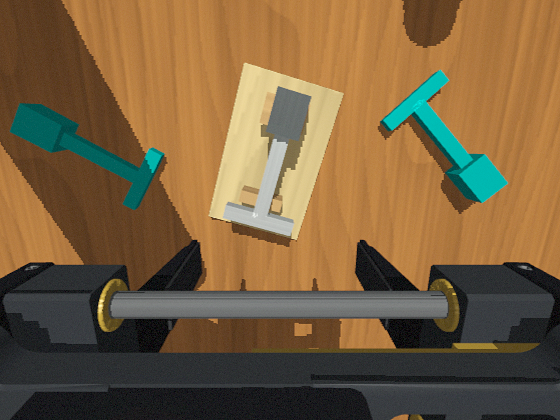

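```bash
python3 - <<'E'
from h import *
crop('w1',200,60,360,250,'c4')
z=load('scene0')
print('jar',P(z,195,278),P(z,195,300), 'sander',P(z,452,240))
E
```

```text
scale 3.1578947368421053
jar [ 734.63771247 -129.57881071   94.12044828] [ 751.63754066 -133.44430107   39.62224939] sander [564.23256861 520.40718653  38.97274884]
```

View pics/c4.png

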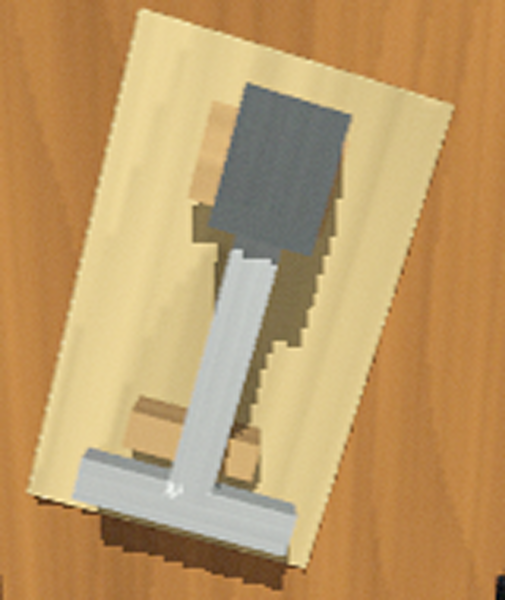

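```bash
python3 - <<'E'
from h import *
w=load('w1'); sc=800/(0+253.33);sc=3.15789
f=lambda u,v,h:Pz(w,200+u/sc,60+v/sc,h)
m=f(300,100,64.5); r=f(259,239,64.5); b=f(185,507,55)
print(m,r,b); 
print('mouth-rear',np.linalg.norm(m-r),'mouth-bar',np.linalg.norm((m-b)[:2]))
for a,c in ((m,b),(r,b),(m,r)):
  d=a-c; print('ang',np.arctan2(d[1],d[0]))
s1=f(228,400,55); s2=f(256,265,55); 
print('bar dir',(lambda d:np.arctan2(d[1],d[0]))(f(290,535,55)-f(80,480,55)), np.linalg.norm(f(290,535,55)-f(80,480,55)))
print(P(w,200+280/sc,60+170/sc),P(w,200+185/sc,60+507/sc),P(w,200+228/sc,60+350/sc))
d=(m-b)[:2];d/=np.linalg.norm(d); print(m[:2]-d*80, m[:2]-75*d, d)
print('jawR',[pix(w,[554.7+o,-393.3,212.3]) for o in(-47,47)])
E
```

```text
[ 570.12293885 -281.6820148    64.5       ] [ 557.82490008 -323.86536284   64.5       ] [ 532.36842382 -417.95946519   55.        ]
mouth-rear 43.939465293135775 mouth-bar 141.41056146000537
ang 1.300533102726518
ang 1.3065786989270154
ang 1.2871210226269438
bar dir -0.25937141168836064 78.18016005061558
[ 564.26535324 -302.50673264   64.03537312] [ 532.36229792 -417.98738197   54.90972375] [ 547.68757139 -361.24076818   54.90965022]
[ 548.76412964 -358.77806702] [ 550.09905522 -353.95956376] [0.26698512 0.96370065]
jawR [array([201.24897281, 257.45334759]), array([354.67251331, 258.82276768])]
```

>>> servo_tool(steps="0 0 0 0.133 0 0 95; 0 0 0 0.133 0 0 95; 0 0 0 0 0.13 0 95; 0 0 0 0 0.13 0 95; 0 0 0 0 0.13 0 95; 0 0 0 0 0.13 0 95; 0 0 0 0 0 0 95; 0 0 0 0 0 0 95")

```text
t: 1.8
eef_pos: [551.3, -403.5, 209.4]
tcp_rot: [-3.132, 1.033, 1.302]
ft_force: [-0.1, -0.2, 0.2]
opening: 0.998
```

```bash
python3 - <<'E'
from h import *
s=st(); q=np.array(s['joints']);print(np.round(q,4), np.array(s['eef_pos']))
Rm=Rn.from_euler('xyz',s['tcp_rot']).as_matrix(); print(Rm.round(3))
for s4 in (1,-1):
  R=Rn.from_euler('ZYZYZ',[q[0],q[1]+q[2],s4*q[3],q[4],q[5]]).as_matrix()
  print(s4,'tool axis',R[:,2].round(3)); print(R.round(3))
E
```

```text
t 1.8 pos [ 551.3 -403.5  209.4] rot [-3.132  1.033  1.302] f [-0.1 -0.2  0.2] m [-0.21  0.09  0.03] op 0.998
[-0.8965  0.7045  1.2696  0.4286  1.5103 -0.7189] [ 551.25845088 -403.54920871  209.3827073 ]
[[ 0.136  0.962 -0.238]
 [ 0.494 -0.274 -0.825]
 [-0.859 -0.005 -0.512]]Traceback (most recent call last):
  File "<stdin>", line 5, in <module>
  File "scipy/spatial/transform/_rotation.pyx", line 1413, in scipy.spatial.transform._rotation.Rotation.from_euler
ValueError: Expected axis specification to be a non-empty string of upto 3 characters, got ZYZYZ
```

```bash
python3 - <<'E'
from h import *
from scipy.optimize import least_squares
data=[([-0.106,0.491,1.559,0,1.092,-0.106],[625.017,.021,214.661],None),
([-0.714,0.575,1.411,0,1.16,-.724],[554.7,-393.3,212.3],None),
([-0.8965,.7045,1.2696,.4286,1.5103,-.7189],[551.26,-403.55,209.38],None)]
Z=lambda a:Rn.from_euler('z',a);Y=lambda a:Rn.from_euler('y',a)
q=data[2][0]
for s4 in (1,-1):
  R=(Z(q[0])*Y(q[1]+q[2])*Z(s4*q[3])*Y(q[4])*Z(q[5])).as_matrix()
  print(s4); print(R.round(3))
E
```

```text
1
[[-0.962  0.238  0.136]
 [ 0.274  0.825  0.494]
 [ 0.005  0.512 -0.859]]
-1
[[-0.857  0.059 -0.512]
 [ 0.083  0.996 -0.024]
 [ 0.508 -0.063 -0.859]]
```

```bash
cat > kin.py <<'E'
import numpy as np
from scipy.spatial.transform import Rotation as Rn
from scipy.optimize import least_squares
Z=lambda a:Rn.from_euler('z',a);Y=lambda a:Rn.from_euler('y',a)
M=np.array([[0,-1,0],[0,0,-1],[1,0,0]],float) # columns tool x,y,z in frame6: x=z6,y=-x6,z=-y6
def fk(q,p):
    a1,d1,L2,L3,o,L6,e=p
    A=Z(q[0])
    t=q[1]+q[2]
    w=np.array([a1+L2*np.sin(q[1])+L3*np.sin(t)+o*np.cos(t),e,d1+L2*np.cos(q[1])+L3*np.cos(t)-o*np.sin(t)])
    R=(A*Y(t)*Z(q[3])*Y(q[4])*Z(q[5])).as_matrix()@M
    return A.apply(w)+L6*R[:,0],R
data=[([-0.106,0.491,1.559,0,1.092,-0.106],[625.017,.021,214.661]),
([-0.714,0.575,1.411,0,1.16,-.724],[554.7,-393.3,212.3]),
([-0.8965,.7045,1.2696,.4286,1.5103,-.7189],[551.26,-403.55,209.38])]
def fit():
    return least_squares(lambda p:np.concatenate([fk(q,p)[0]-x for q,x in data]+[ (np.array(p)-p0)*.003]),p0).x
p0=np.array([0,200,600,560,0,270,66.])
par=fit()
lo=np.array([-3.1,-.84,.05,-1.13,.06,-2.69]);hi=np.array([3.1,2.19,2.79,4.28,2.93,2.69])
def ik(x,R,q0):
    f=lambda q:np.concatenate([(fk(q,par)[0]-x)/100,Rn.from_matrix(fk(q,par)[1].T@R).as_rotvec()])
    r=least_squares(f,np.clip(q0,lo+1e-3,hi-1e-3),bounds=(lo,hi)); return r.x,np.linalg.norm(r.fun)
E
python3 - <<'E'
from kin import *
print(par.round(1)); print([ (fk(q,par)[0]-x).round(2) for q,x in data])
def orient(m_az,tilt,flip):
    # tool x = -z cos(tilt)+m sin(tilt); tool y horizontal perpendicular
    m=np.array([np.cos(m_az),np.sin(m_az),0]);x=-np.array([0,0,1])*np.cos(tilt)+m*np.sin(tilt)
    y=np.cross(m,[0,0,1.])  # unflipped: m=+y -> y=+x
    if flip:y=-y
    return np.stack([x,y,np.cross(x,y)],1)
q0=[-.8,.7,1.27,.3,1.3,-.6]
for flip in (0,1):
  for tilt in (0,.2,.4,.6,.8,1.0):
    best=None
    for j6 in (-2,0,2):
      qi=list(q0);qi[5]=j6
      q,e=ik([549,-359,47+0],orient(1.305,tilt,flip),qi)
      if best is None or e<best[1]: best=(q,e)
    print('pick flip',flip,tilt,best[0].round(2),round(best[1],4))
# final: tool dir tilt'=tilt-pi/2 in m' azimuth
for flip in (0,1):
  for tilt in (0,.3,.6,.8):
    for az in np.arange(-np.pi,np.pi,np.pi/6):
      best=None
      for j4 in (-1,1,3):
       for j6 in (-2,0,2):
        q,e=ik([550,-200,80],orient(az,tilt-np.pi/2,flip),[-.4,.7,1.4,j4,1.3,j6])
        if best is None or e<best[1]: best=(q,e)
      if best[1]<1e-3: print('final flip',flip,tilt,'az',round(az,2),best[0].round(2))
E
```

```text
[-1.000e-01  1.958e+02  5.865e+02  4.109e+02  4.220e+01  2.715e+02
  6.610e+01]
[array([ 0.01, -0.08, -0.  ]), array([-0.05,  0.11, -0.12]), array([ 0.09, -0.06,  0.12])]
pick flip 0 0 [-0.68  0.72  1.62 -0.    0.8  -0.41] 0.0
pick flip 0 0.2 [-0.75  0.75  1.57  0.22  0.93 -0.63] 0.0
pick flip 0 0.4 [-0.82  0.8   1.52  0.39  1.08 -0.78] 0.0
pick flip 0 0.6 [-0.88  0.85  1.46  0.51  1.24 -0.88] 0.0
pick flip 0 0.8 [-0.92  0.92  1.41  0.61  1.41 -0.95] 0.0
pick flip 0 1.0 [-0.96  1.    1.35  0.71  1.57 -0.99] 0.0
pick flip 1 0 [-0.69  0.72  1.62  0.02  0.8   2.69] 0.0217
pick flip 1 0.2 [-0.75  0.75  1.57  0.22  0.93  2.51] 0.0
pick flip 1 0.4 [-0.82  0.8   1.52  0.39  1.08  2.36] 0.0
pick flip 1 0.6 [-0.88  0.85  1.46  0.51  1.24  2.26] 0.0
pick flip 1 0.8 [-0.92  0.92  1.41  0.61  1.41  2.19] 0.0
pick flip 1 1.0 [-0.96  1.    1.35  0.71  1.57  2.15] 0.0
final flip 0 0 az -3.14 [-0.82  1.13  2.4   2.29  1.83  1.28]
final flip 0 0 az -2.62 [-0.96  1.05  2.12  1.66  1.57  1.55]
final flip 0 0 az -2.09 [-0.92  1.06  1.77  1.19  1.69  1.86]
final flip 0 0 az -1.57 [-0.8   1.13  1.43  0.86
[... 4365 characters left out ...]
]
final flip 1 0.6 az 2.62 [-0.42  0.7   2.38  3.25  0.91 -1.58]
final flip 1 0.8 az -3.14 [-0.67  0.6   2.25  2.21  0.57 -1.23]
final flip 1 0.8 az -2.62 [-0.79  0.64  2.08  1.37  0.76 -0.95]
final flip 1 0.8 az -2.09 [-0.79  0.71  1.83  0.88  1.06 -0.9 ]
final flip 1 0.8 az -1.57 [-0.71  0.8   1.59  0.57  1.36 -1.01]
final flip 1 0.8 az -1.05 [-0.6   0.88  1.4   0.3   1.59 -1.24]
final flip 1 0.8 az -0.52 [-0.48  0.91  1.29  0.03  1.7  -1.53]
final flip 1 0.8 az -0.0 [-0.35  0.91  1.32 -0.24  1.66 -1.85]
final flip 1 0.8 az 0.52 [-0.24  0.85  1.45 -0.5   1.46 -2.11]
final flip 1 0.8 az 1.05 [-0.16  0.77  1.67 -0.78  1.17 -2.28]
final flip 1 0.8 az 2.62 [-0.43  0.59  2.28  3.27  0.51 -1.62]
```

>>> servo_tool(steps="20 -4 20 0 0 0 95; 30 -4 20 0 0 0 95; 30 -4 9 0 0 0 95; 30 -2 0 0 0 0 95; 30 0 0 0 0 0 95; 20 0 0 0 0 0 95; 0 0 0 0 0 0 95; 0 0 0 0 0 0 95")

```text
t: 2.6
eef_pos: [550.8, -356.9, 45.6]
tcp_rot: [3.141, 1.062, 1.305]
ft_force: [-0.5, -0.4, -0.1]
opening: 1.0
```

```bash
cat >> h.py <<'E'
def delta(target,pr=True):
    s=st(); R=Rn.from_euler('xyz',s['tcp_rot']).as_matrix()
    d=R.T@(np.array(target)-np.array(s['eef_pos'])); print('R',R.round(3).tolist()); print('tool delta',d.round(1)); return d
E
python3 - <<'E'
from h import *
delta([550.8,-351.3,30.7])
snap('wrist','w2')
E
```

```text
t 2.6 pos [ 550.8 -356.9   45.6] rot [3.141 1.062 1.305] f [-0.5 -0.4 -0.1] m [-0.23  0.13 -0.05] op 1.0
R [[0.128, 0.965, -0.229], [0.47, -0.262, -0.843], [-0.873, 0.0, -0.487]]
tool delta [15.7 -1.5  2.5]
```

View pics/w2.png

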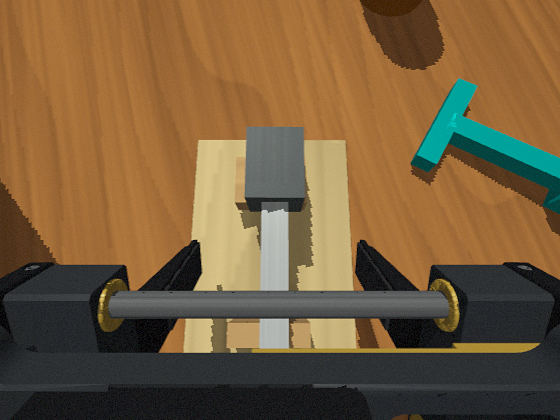

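>>> servo_tool(steps="12 -1.5 2.5 0 0 0 95; 5 0 0 0 0 0 95; 0 0 0 0 0 0 50; 0 0 0 0 0 0 0; 0 0 0 0 0 0 0; 0 0 0 0 0 0 0; 0 0 0 0 0 0 0; 0 0 0 0 0 0 0")

```text
t: 3.45
eef_pos: [551.5, -352.9, 31.7]
tcp_rot: [3.131, 1.067, 1.295]
ft_force: [0.3, 0.4, -0.3]
opening: 0.549
```

```bash
python3 - <<'E'
from h import *
delta([550.8,-351.3,30.7])
snap('wrist','w3')
E
```

```text
t 3.45 pos [ 551.5 -352.9   31.7] rot [3.131 1.067 1.295] f [ 0.3  0.4 -0.3] m [-0.3   0.08  0.  ] op 0.549
R [[0.132, 0.965, -0.228], [0.465, -0.264, -0.845], [-0.876, 0.005, -0.483]]
tool delta [ 1.5 -1.1 -0.7]
```

View pics/w3.png

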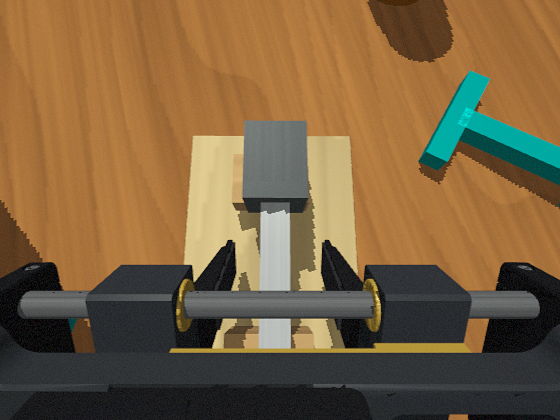

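>>> servo_tool(steps="1.5 -1 0 0 0 0 0; 0 0 0 0 0 0 0; 0 0 0 0 0 0 0; 0 0 0 0 0 0 0; 0 0 0 0 0 0 0; 0 0 0 0 0 0 0; 0 0 0 0 0 0 0; 0 0 0 0 0 0 0")

```text
t: 4.3
eef_pos: [550.6, -351.8, 30.2]
tcp_rot: [3.132, 1.067, 1.296]
ft_force: [0.3, 0.5, -0.4]
opening: 0.167
```

>>> servo_tool(steps="-17.5 0 -9.7 0 0 0 0; -17.5 0 -9.7 0 0 0 0; -26 0 -14 0 0 0 0; -26 0 -14 0.123 0 0.068 0; -26 0 -14 0.123 0 0.068 0; 0 0 0 0.123 0 0.068 0; 0 0 0 0.123 0 0.068 0; 0 0 0 0.123 0 0.068 0")

```text
t: 5.1
eef_pos: [549.8, -353.2, 171.2]
tcp_rot: [3.127, 1.064, 0.566]
ft_force: [0.4, -0.2, -3.2]
opening: 0.165
```

```bash
python3 - <<'E'
from h import *
from kin import *
s=st(); print(np.round(s['joints'],2))
snap('wrist','w4')
R=Rn.from_euler('xyz',s['tcp_rot']).as_matrix(); q=np.array(s['joints']); x=np.array(s['eef_pos'])
print(R.round(3))
# path: tilt about tool y -1.57 while moving to final
G0=x-19*R[:,0]
for k in range(1,12):
    f=k/11; Rk=R@Rn.from_rotvec([0,-1.57*f,0]).as_matrix()
    g=G0*(1-f)+np.array([540,-190,150])*f
    q,e=ik(g+19*Rk[:,0],Rk,q); print(q.round(2),round(e,4))
E
```

```text
t 5.1 pos [ 549.8 -353.2  171.2] rot [3.127 1.064 0.566] f [ 0.4 -0.2 -3.2] m [-0.34  0.63  0.01] op 0.165
[-0.88  0.55  1.68  0.64  0.94 -0.28]
[[ 0.41   0.547 -0.73 ]
 [ 0.26  -0.837 -0.481]
 [-0.874  0.007 -0.486]]
[-0.81  0.54  1.67  0.46  0.91 -0.1 ] 0.0
[-0.73  0.53  1.66  0.27  0.9   0.09] 0.0
[-0.66  0.54  1.65  0.09  0.93  0.28] 0.0
[-0.58  0.55  1.63 -0.07  0.98  0.45] 0.0
[-0.51  0.58  1.6  -0.21  1.06  0.6 ] 0.0
[-0.44  0.61  1.58 -0.33  1.16  0.71] 0.0
[-0.38  0.65  1.55 -0.42  1.26  0.81] 0.0
[-0.32  0.7   1.52 -0.5   1.37  0.88] 0.0
[-0.27  0.75  1.49 -0.56  1.49  0.94] 0.0
[-0.23  0.81  1.46 -0.61  1.6   0.99] 0.0
[-0.19  0.86  1.43 -0.66  1.72  1.03] 0.0
```

View pics/w4.png

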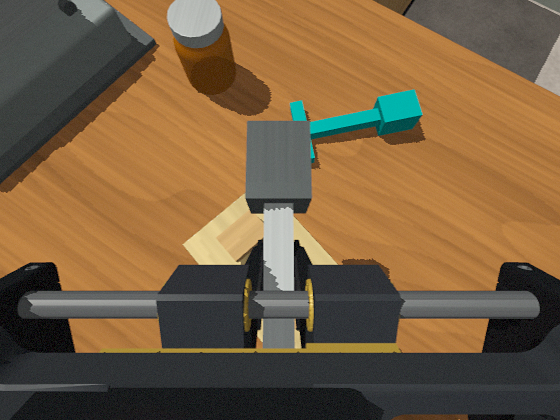

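>>> servo_tool(steps="0 -12 0 0 -0.14 0 0; 0 -12 0 0 -0.14 0 0; 0 -12 0 0 -0.14 0 0; 0 -12 0 0 -0.14 0 0; 0 -12 0 0 -0.14 0 0; 0 -12 0 0 -0.14 0 0; 0 -12 0 0 -0.14 0 0; 0 -12 0 0 -0.14 0 0")

```text
t: 5.95
eef_pos: [493.8, -274.5, 183.6]
tcp_rot: [0.033, 0.911, -2.541]
ft_force: [0.7, -0.5, -4.2]
opening: 0.168
```

```bash
python3 - <<'E'
from h import *
s=st(); print(np.round(s['joints'],2))
R=Rn.from_euler('xyz',s['tcp_rot']).as_matrix(); print(R.round(3)); print('mouth dir -z',(-R[:,2]).round(3))
E
```

```text
t 5.95 pos [ 493.8 -274.5  183.6] rot [ 0.033  0.911 -2.541] f [ 0.7 -0.5 -4.2] m [ 0.46 -0.48 -0.  ] op 0.168
[-0.38  0.63  1.56 -0.54  1.39  0.85]
[[-0.505  0.543 -0.671]
 [-0.346 -0.84  -0.419]
 [-0.79   0.02   0.612]]
mouth dir -z [ 0.671  0.419 -0.612]
```

```bash
cat > tgt.py <<'E'
from h import *
def plan(Rf,xf):
    s=st(); R=Rn.from_euler('xyz',s['tcp_rot']).as_matrix()
    print('shift tool',(R.T@(np.array(xf)-s['eef_pos'])).round(1),'turn',Rn.from_matrix(R.T@Rf).as_rotvec().round(3))
E
python3 - <<'E'
from tgt import *
from kin import *
s=st();R=Rn.from_euler('xyz',s['tcp_rot']).as_matrix()
md=np.array([.483,0,-.875]);md/=np.linalg.norm(md)
def up_R(az):
    # mouth down, tool y horizontal
    y=np.array([np.sin(az),-np.cos(az),0]); 
    # frame tool: a=md(down), y, c=cross(a,y)
    A=np.stack([md,[0,1,0],np.cross(md,[0,1,0])],1); a=np.array([0,0,-1.]);B=np.stack([a,y,np.cross(a,y)],1)
    return B@A.T
Rf=up_R(0.57); print(Rf.round(3))
G=np.array([520,-200,92.]); xf=G+19*Rf[:,0]; print(xf)
plan(Rf,xf); print(ik(xf,Rf,np.array(s['joints'])))
E
```

```text
t 5.95 pos [ 493.8 -274.5  183.6] rot [ 0.033  0.911 -2.541] f [ 0.7 -0.5 -4.2] m [ 0.46 -0.48 -0.  ] op 0.168
[[-0.737  0.54  -0.407]
 [-0.472 -0.842 -0.261]
 [-0.483  0.     0.875]]
[ 505.99578994 -208.97625824   82.81801283]
t 5.95 pos [ 493.8 -274.5  183.6] rot [ 0.033  0.911 -2.541] f [ 0.7 -0.5 -4.2] m [ 0.46 -0.48 -0.  ] op 0.168
shift tool [ 50.8 -50.5 -97.3] turn [-0.013 -0.407 -0.016]
(array([-0.20691458,  0.92236624,  1.49620736, -0.66184218,  1.62152074,
        1.08776063]), np.float64(2.585958593026507e-10))
```

>>> servo_tool(steps="0 -17 0 -0.004 -0.137 -0.005 0; 0 -17 0 -0.004 -0.137 -0.005 0; 0 -17 0 -0.004 -0.137 -0.005 0; 6.8 0 -12.2 0 0 0 0; 6.8 0 -12.2 0 0 0 0; 6.8 0 -12.2 0 0 0 0; 6.8 0 -12.2 0 0 0 0; 0 0 0 0 0 0 0")

```text
t: 6.75
eef_pos: [467.9, -231.0, 127.7]
tcp_rot: [0.005, 0.485, -2.566]
ft_force: [-0.2, 0.9, -2.7]
opening: 0.166
```

```bash
cat >> tgt.py <<'E'
md=np.array([.483,0,-.875]);md/=np.linalg.norm(md)
def up_R(az):
    y=np.array([np.sin(az),-np.cos(az),0]); 
    A=np.stack([md,[0,1,0],np.cross(md,[0,1,0])],1); a=np.array([0,0,-1.]);B=np.stack([a,y,np.cross(a,y)],1)
    return B@A.T
E
python3 - <<'E'
from tgt import *
Rf=up_R(0.57)
plan(Rf,np.array([520,-200,92.])+19*Rf[:,0])
snap('side','s1');snap('scene','sc1')
crop('sc1',80,150,280,300,'c5');crop('s1',220,80,420,260,'c6')
E
```

```text
t 6.75 pos [ 467.9 -231.   127.7] rot [ 0.005  0.485 -2.566] f [-0.2  0.9 -2.7] m [ 0.58 -0.77 -0.03] op 0.166
shift tool [-17.9   2.  -60.2] turn [-0.002  0.02  -0.005]
scale 4.0
scale 3.3333333333333335
```

View pics/c5.png

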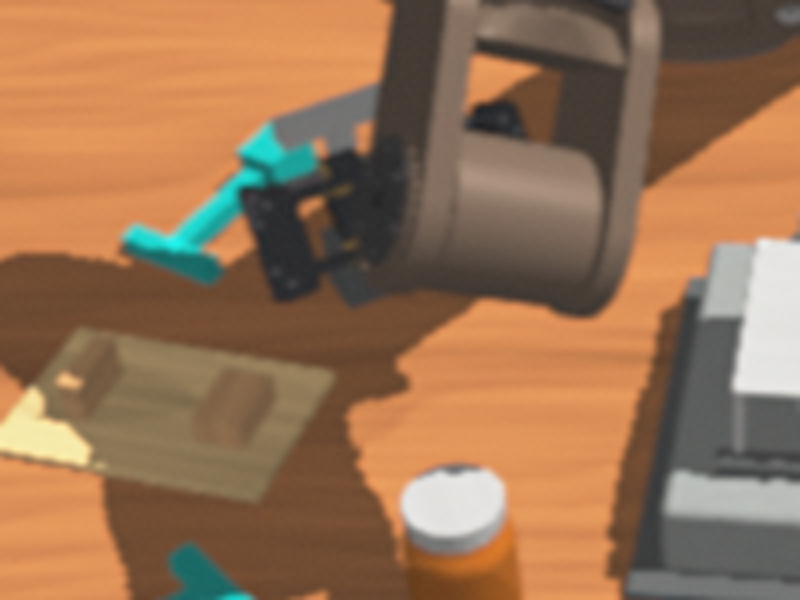

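View pics/c6.png

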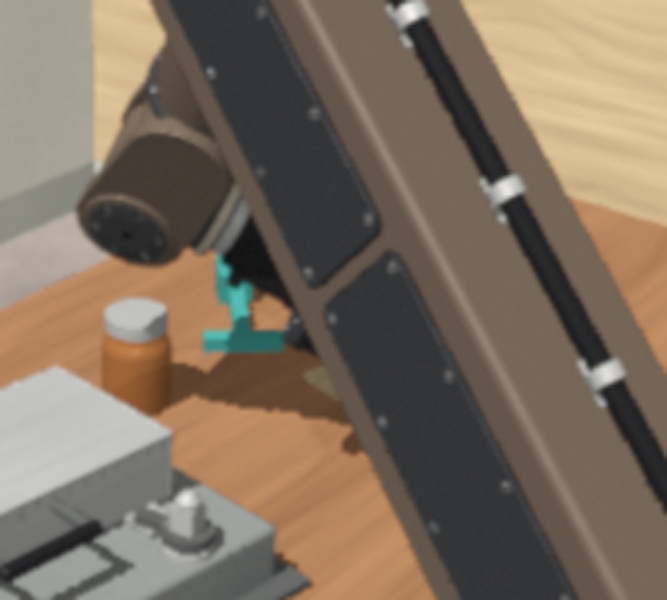

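>>> servo_tool(steps="-5 0.5 -13 0 0.01 -0.003 0; -5 0.5 -13 0 0.01 -0.003 0; -4 0.5 -13 0 0 0 0; -4 0.5 -13 0 0 0 0; -2 0 -11 0 0 0 0; 0 0 0 0 0 0 0; 0 0 0 0 0 0 0; 0 0 0 0 0 0 0")

```text
t: 7.65
eef_pos: [514.6, -204.8, 80.4]
tcp_rot: [0.005, 0.509, -2.571]
ft_force: [-0.4, -0.2, -3.8]
opening: 0.168
```

```bash
python3 - <<'E'
from tgt import *
z=load('scene0'); print('turq',[P(z,*q).round() for q in [(148,190),(122,212),(137,203)]])
Rf=up_R(0.57)
plan(Rf,np.array([520,-200,92.])+19*Rf[:,0])
snap('scene','sc2')
crop('sc2',80,150,280,300,'c7')
E
```

```text
turq [array([ 310., -317.,   34.]), array([ 390., -381.,   15.]), array([ 345., -347.,   12.])]
t 7.65 pos [ 514.6 -204.8   80.4] rot [ 0.005  0.509 -2.571] f [-0.4 -0.2 -3.8] m [ 0.58 -0.77 -0.04] op 0.168
shift tool [ 7.1 -1.1  6.8] turn [-0.005 -0.005 -0.001]
scale 4.0
```

View pics/c7.png

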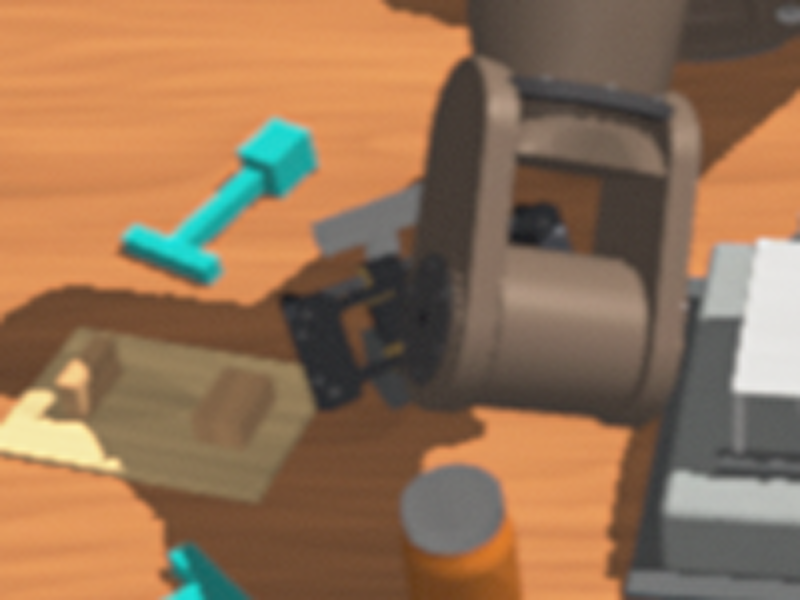

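>>> servo_tool(steps="0.9 0 -1.6 0 0 0 0; 0.9 0 -1.6 0 0 0 0; 0.9 0 -1.6 0 0 0 0; 0.5 0 -0.9 0 0 0 0; 0 0 0 0 0 0 0; 0.5 0 -0.9 0 0 0 0; 0 0 0 0 0 0 0; 0 0 0 0 0 0 0")

```text
t: 8.5
eef_pos: [514.3, -205.6, 73.4]
tcp_rot: [0.007, 0.51, -2.571]
ft_force: [0.1, 0.1, -4.1]
opening: 0.16
```

>>> servo_tool(steps="0.4 0 -0.7 0 0 0 0; 0 0 0 0 0 0 0; 0.3 0 -0.6 0 0 0 0; 0 0 0 0 0 0 0; 0.3 0 -0.5 0 0 0 0; 0 0 0 0 0 0 0; 0 0 0 0 0 0 0; 0 0 0 0 0 0 0")

```text
t: 9.3
eef_pos: [514.5, -205.6, 73.1]
tcp_rot: [0.008, 0.509, -2.57]
ft_force: [0.6, 0.4, 0.9]
opening: 0.166
```

>>> servo_tool(steps="0 0 0 0 0 0 50; 0 0 0 0 0 0 50; 0 0 0 0 0 0 50; 0 0 0 0 0 0 50; -5 0 0 0 0 0 50; -15 0 0 0 0 0 50; -25 0 0 0 0 0 50; -25 0 0 0 0 0 50")

```text
t: 10.1
eef_pos: [565.8, -172.6, 107.3]
tcp_rot: [0.005, 0.506, -2.575]
ft_force: [0.3, 0.0, 0.2]
opening: 0.528
```

```bash
python3 - <<'E'
from tgt import *
st()
snap('wrist','w5')
E
```

```text
t 10.1 pos [ 565.8 -172.6  107.3] rot [ 0.005  0.506 -2.575] f [0.3 0.  0.2] m [ 0.34 -0.35  0.01] op 0.528
```

View pics/w5.png

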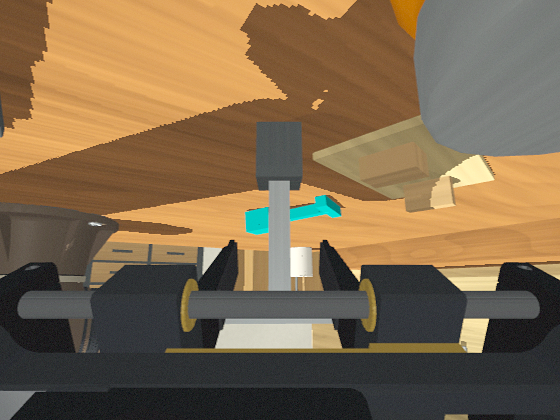

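>>> servo_tool(steps="-14.5 0 26.3 0 0 0 60; -14.5 0 26.3 0 0 0 60; -14.5 0 26.3 0 0 0 60; -14.5 0 26.3 0 0.13 0 95; 0 0 0 0 0.14 0 95; 0 0 0 0 0.14 0 95; 0 0 0 0 0.14 0 95; 0 0 0 0 0.14 0 95")

```text
t: 10.95
eef_pos: [571.1, -166.6, 231.9]
tcp_rot: [0.021, 1.22, -2.55]
ft_force: [-0.4, 0.2, -1.3]
opening: 0.974
```

```bash
python3 - <<'E'
from tgt import *
from kin import *
def down(yaw): 
    y=np.array([np.cos(yaw),np.sin(yaw),0]);x=np.array([0,0,-1.]);return np.stack([x,y,np.cross(x,y)],1)
plan(down(-1.0),[570,-170,230]);plan(down(0.57),[560,-250,230])
s=sensors.state();print(np.round(s['joints'],2)); print(ik(np.array([523,-204,230]),down(.57),np.array(s['joints'])))
snap('wrist','w6');snap('scene','sc3')
E
```

```text
t 10.95 pos [ 571.1 -166.6  231.9] rot [ 0.021  1.22  -2.55 ] f [-0.4  0.2 -1.3] m [ 0.11 -0.14  0.03] op 0.974
shift tool [2.8 2.2 1.9] turn [-0.     0.35  -0.007]
t 10.95 pos [ 571.1 -166.6  231.9] rot [ 0.021  1.22  -2.55 ] f [-0.4  0.2 -1.3] m [ 0.11 -0.14  0.03] op 0.974
shift tool [21.  64.1 50.4] turn [-1.553  0.281  0.269]
[-0.28  0.54  1.47 -0.27  1.37  0.81]
(array([-4.89866547e-01,  3.84443640e-01,  1.69817429e+00,  5.27510043e-10,
        1.05897471e+00, -1.05986655e+00]), np.float64(4.988862853551509e-09))
```

View pics/w6.png

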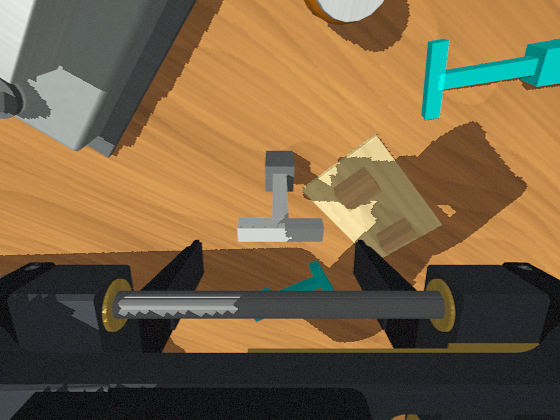

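View pics/sc3.png

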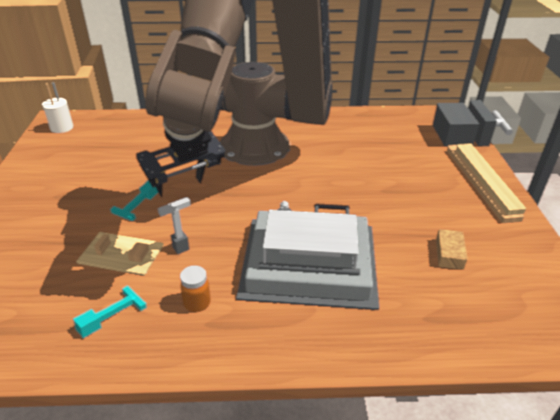

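>>> servo_tool(steps="0 15 20 0 0.117 0 95; 0 15 20 0 0.117 0 95; 0 16 20 0 0.117 0 95; 0 0 0 -0.147 0 0 95; 0 0 0 -0.147 0 0 95; 0 0 0 -0.147 0 0 95; 0 0 0 -0.147 0 0 95; 0 0 0 -0.147 0 0 95")

```text
t: 11.85
eef_pos: [543.6, -239.8, 243.7]
tcp_rot: [-1.113, 1.556, -2.929]
ft_force: [-0.1, -0.4, 0.6]
opening: 0.998
```

>>> servo_tool(steps="0 0 0 -0.147 0 0 95; 0 0 0 -0.147 0 0 95; 0 0 0 -0.147 0 0 95; 0 0 0 -0.147 0 0 95; 0 0 0 -0.147 0 0 95; 0 0 0 -0.147 0 0 95; 0 0 0 0 0 0 95; 0 0 0 0 0 0 95")

```text
t: 12.65
eef_pos: [543.3, -236.9, 236.5]
tcp_rot: [-2.215, 1.522, -3.13]
ft_force: [0.1, -1.2, 1.1]
opening: 0.993
```

```bash
cat >> tgt.py <<'E'
def down(yaw): 
    y=np.array([np.cos(yaw),np.sin(yaw),0]);x=np.array([0,0,-1.]);return np.stack([x,y,np.cross(x,y)],1)
E
python3 - <<'E'
from tgt import *
plan(down(0.57),[523,-204,200])
s=sensors.state();print(np.round(s['joints'],2))
snap('wrist','w7')
E
```

```text
t 12.65 pos [ 543.3 -236.9  236.5] rot [-2.215  1.522 -3.13 ] f [ 0.1 -1.2  1.1] m [ 0.04 -0.11  0.04] op 0.993
shift tool [ 37.4   5.4 -37.3] turn [ 0.086 -0.028  0.04 ]
[-0.51  0.44  1.58 -0.03  1.16 -1.16]
```

View pics/w7.png

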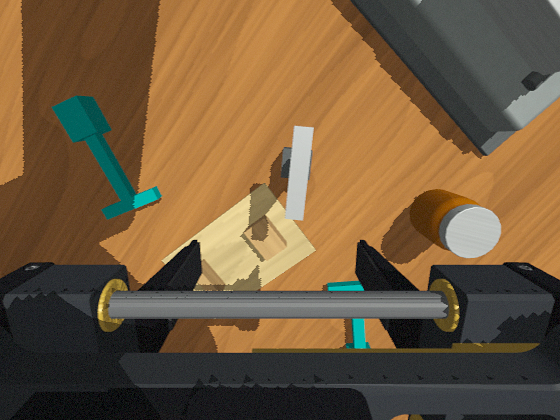

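```bash
python3 - <<'E'
from tgt import *
crop('w7',260,110,340,230,'c8')
E
```

```text
scale 5.0
```

View pics/c8.png

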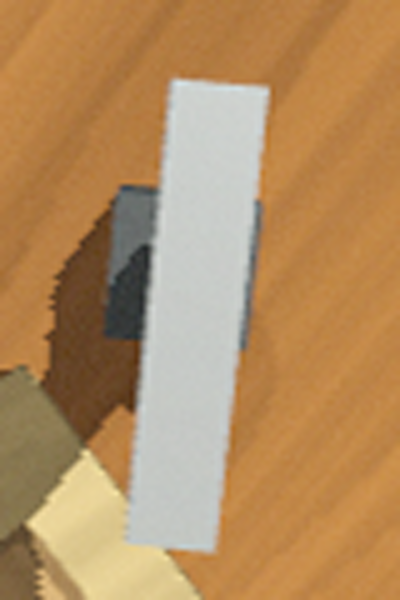

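```bash
python3 - <<'E'
from tgt import *
w=load('w7'); f=lambda u,v:Pz(w,260+u/5-.4,110+v/5-.4,150)
c=[f(172,78),f(270,88),f(215,552),f(127,545)]
a=(c[0]+c[1])/2;b=(c[2]+c[3])/2; C=(a+b)/2; d=a-b; print(C, np.linalg.norm(d), 'bar az',np.arctan2(d[1],d[0]), np.linalg.norm(c[0]-c[1]))
print(P(w,260+200/5,110+300/5))
az=np.arctan2(d[1],d[0])-np.pi/2; print('yaw',az)
plan(down(az),[C[0],C[1],150-8-19+0])
plan(down(az),[C[0],C[1],160])
E
```

```text
[ 530.07918542 -195.79030749  150.        ] 79.96655293391883 bar az 2.134977022179411 16.228368635945838
[ 528.60949049 -192.03388315  150.10134853]
yaw 0.5641806953845143
t 12.7 pos [ 543.3 -236.9  236.5] rot [-2.218  1.522 -3.133] f [0.  0.7 0.1] m [ 0.05 -0.07  0.02] op 0.997
shift tool [114.   19.  -37.3] turn [ 0.092 -0.028  0.04 ]
t 12.7 pos [ 543.3 -236.9  236.5] rot [-2.218  1.522 -3.133] f [0.  0.7 0.1] m [ 0.05 -0.07  0.02] op 0.997
shift tool [ 77.   17.6 -38.3] turn [ 0.092 -0.028  0.04 ]
```

>>> servo_tool(steps="0 6 -13 0.046 -0.014 0.02 95; 0 6 -13 0.046 -0.014 0.02 95; 0 6 -12 0 0 0 95; 20 0 0 0 0 0 95; 20 0 0 0 0 0 95; 20 0 0 0 0 0 70; 20 0 0 0 0 0 50; 0 0 0 0 0 0 50")

```text
t: 13.5
eef_pos: [536.6, -192.1, 154.2]
tcp_rot: [-1.805, 1.565, -2.826]
ft_force: [-0.0, 0.9, 0.8]
opening: 0.802
```

```bash
python3 - <<'E'
from tgt import *
plan(down(.564),[530.1,-195.8,123])
snap('wrist','w8')
E
```

```text
t 13.5 pos [ 536.6 -192.1  154.2] rot [-1.805  1.565 -2.826] f [-0.   0.9  0.8] m [ 0.05 -0.08 -0.03] op 0.802
shift tool [31.2 -7.3 -0.2] turn [-0.014 -0.001  0.006]
```

View pics/w8.png

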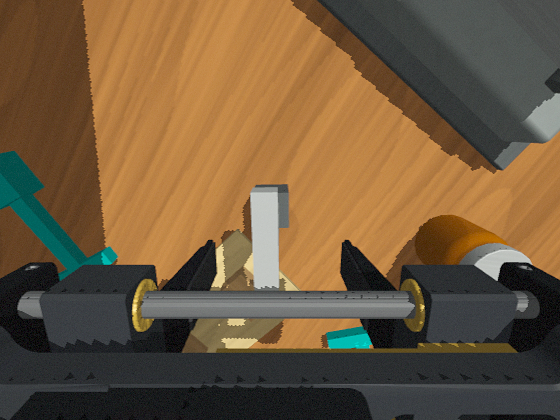

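>>> servo_tool(steps="0 -5 0 -0.014 0 0.006 60; 0 -2.3 0 0 0 0 50; 15 0 0 0 0 0 40; 15 0 0 0 0 0 40; 2 0 0 0 0 0 36; 0 0 0 0 0 0 36; 0 0 0 0 0 0 36; 0 0 0 0 0 0 36")

```text
t: 14.35
eef_pos: [532.8, -198.3, 130.6]
tcp_rot: [0.62, 1.56, -0.386]
ft_force: [0.1, 0.3, -0.7]
opening: 0.378
```

```bash
python3 - <<'E'
from tgt import *
plan(down(.564),[530.1,-195.8,123])
snap('wrist','w9')
E
```

```text
t 14.35 pos [ 532.8 -198.3  130.6] rot [ 0.62   1.56  -0.386] f [ 0.1  0.3 -0.7] m [ 0.03 -0.07 -0.01] op 0.378
shift tool [ 7.5 -0.9 -3.6] turn [ 0.001  0.009 -0.006]
```

View pics/w9.png

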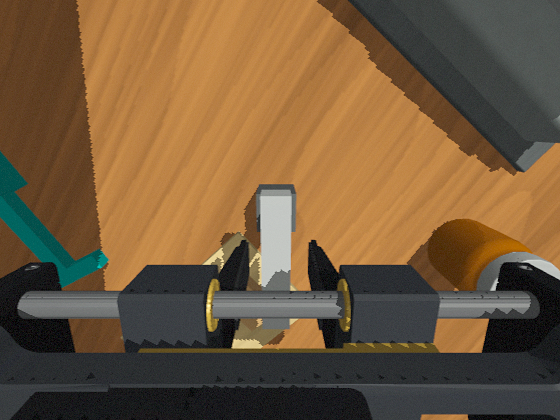

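>>> servo_tool(steps="5 -1 -3 0 0 0 36; 3 -0.5 -1 0 0 0 36; 0.5 0 0 0 0 0 36; 0 0 0 0 0 0 0; 0 0 0 0 0 0 0; 0 0 0 0 0 0 0; 0 0 0 0 0 0 0; 0 0 0 0 0 0 0")

```text
t: 15.2
eef_pos: [529.0, -195.6, 121.9]
tcp_rot: [0.576, 1.56, -0.43]
ft_force: [0.4, -0.2, -0.2]
opening: 0.165
```

```bash
python3 - <<'E'
from tgt import *
plan(down(.564),[530.1,-195.8,123])
E
```

```text
t 15.2 pos [ 529.  -195.6  121.9] rot [ 0.576  1.56  -0.43 ] f [ 0.4 -0.2 -0.2] m [-0.13  0.18 -0.04] op 0.165
shift tool [-1.1  0.8  0.7] turn [ 0.001  0.009 -0.006]
```

>>> servo_tool(steps="-40 0 0 0 0 0 0; -50 0 0 0 0 0 0; -50 0 0 0 0 0 0; -12 15 -35 0 0 0 0; 0 15 -40 0 0 0 0; 0 15 -40 0 0 0 0; 0 15 -40 0 0 0 0; 0 15 -40 0 0 0 0")

```text
t: 16.0
eef_pos: [485.2, 12.8, 276.5]
tcp_rot: [0.877, 1.564, -0.137]
ft_force: [2.1, -0.1, -3.0]
opening: 0.168
```

>>> servo_tool(steps="0 0 0 0.11 0 0 0; 0 0 0 0.11 0 0 0; 0 0 0 0.11 0 0 0; 0 0 0 0.10 0 0 0; 0 0 0 0 0 0 0; 0 0 0 0 0 0 0; 0 0 0 0 0 0 0; 0 0 0 0 0 0 0")

```text
t: 16.8
eef_pos: [481.8, 19.5, 275.1]
tcp_rot: [1.932, 1.567, 0.486]
ft_force: [0.4, -0.0, -4.0]
opening: 0.167
```

```bash
python3 - <<'E'
from tgt import *
plan(down(.13),[485,20,275])
print(np.round(sensors.state()['joints'],2))
snap('wrist','w10')
E
```

```text
t 16.8 pos [481.8  19.5 275.1] rot [1.932 1.567 0.486] f [ 0.4 -0.  -4. ] m [ 0.08  0.03 -0.02] op 0.167
shift tool [ 0.1  3.2 -0.1] turn [-0.005 -0.001 -0.003]
[-0.1   0.22  1.81  0.    1.1  -0.22]
```

View pics/w10.png

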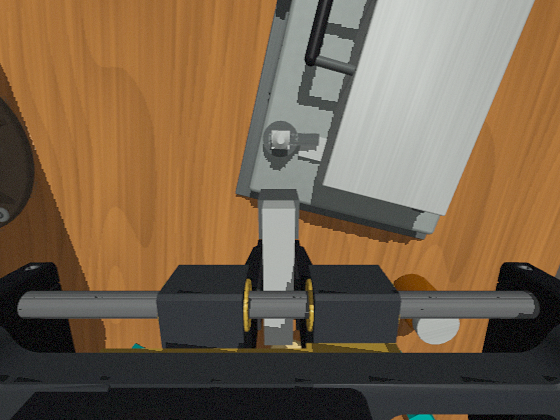

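```bash
python3 - <<'E'
from tgt import *
crop('w10',240,100,340,190,'c10')
E
```

```text
scale 6.666666666666667
```

View pics/c10.png

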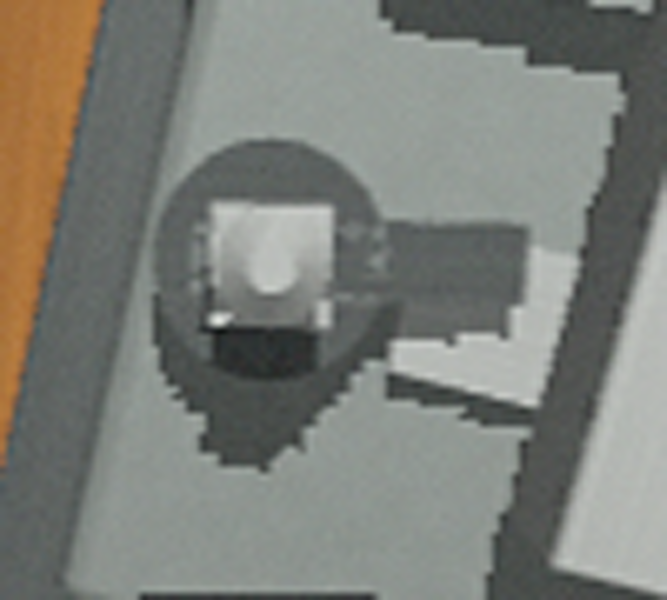

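```bash
python3 - <<'E'
from tgt import *
w=load('w10'); s=20/3
g=lambda u,v,h:Pz(w,240+u/s-.42,100+v/s-.42,h)
c=[g(212,203,100),g(335,203,100),g(330,325,100),g(210,320,100)]
C=sum(c)/4; print('sq',C); print([np.linalg.norm(c[i]-c[(i+1)%4]).round(1) for i in range(4)])
for i,j in((0,1),(3,2),(3,0),(2,1)):
    d=c[j]-c[i]; print(np.arctan2(d[1],d[0]).round(3))
t=[g(385,222,84),g(528,225,84)]; d=t[1]-t[0]; print('tongue',np.arctan2(d[1],d[0]))
print('pilot',g(273,265,111), P(w,240+273/s,100+265/s))
# disc centre
print('disc', g(268,262,78))
# planer edges: deck front edge upper line z=60: 
a,b=g(190,30,60),g(68,580,60); d=a-b; print('front edge az',np.arctan2(d[1],d[0])-np.pi/2)
# key bar in view: top face far end corners
z0=load('scene0')
a=Pz(w,320,0,0)
crop('w10',230,170,330,350,'c11')
E
```

```text
sq [477.0592649   84.27454727 100.        ]
[np.float64(20.4), np.float64(19.9), np.float64(20.2), np.float64(19.0)]
0.124
0.083
1.671
1.662
tongue 0.10332061557014581
pilot [477.12999259  84.37806145 111.        ] [477.65556996  83.95648149 109.840803  ]
disc [476.69998108  83.6872684   78.        ]
front edge az -0.11583258975338606
scale 3.3333333333333335
```

View pics/c11.png

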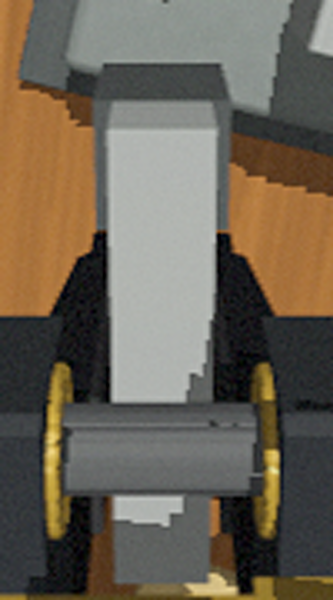

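```bash
python3 - <<'E'
from tgt import *
w=load('w10'); s=10/3
g=lambda u,v,h:Pz(w,230+u/s-.35,170+v/s-.35,h)
zb=275.1+28.1
m=g(163.5,65,zb-150); t=g(162,100,zb-150+45); bf=g(163,128,zb)
yv=np.array([np.cos(.13),np.sin(.13),0]); fv=np.array([-np.sin(.13),np.cos(.13),0])
T=np.array([481.8,19.5,275.1])
for n,p,o in(('mouth',m,17.5),('socktop',t,17.5),('bar',bf,40)):
    c=p-fv*o; print(n,p.round(1),'centre',c.round(1),'rel tcp jaw',((c-T)@yv).round(1),'fwd',((c-T)@fv).round(1))
s_=sensors.state();R=Rn.from_euler('xyz',s_['tcp_rot']).as_matrix();print(R.round(4))
C=get_calibration('wrist'); o=-np.array(C['R']).T@np.array(C['t']).ravel(); print('cam rel in tool',R.T@(o-T), (np.array(C['R'])@R).round(3))
E
```

```text
mouth [480.7  38.2 153.2] centre [482.9  20.8 153.2] rel tcp jaw 1.3 fwd 1.1
socktop [480.1  38.  198.2] centre [482.3  20.7 198.2] rel tcp jaw 0.7 fwd 1.1
bar [477.2  58.3 303.2] centre [482.4  18.7 303.2] rel tcp jaw 0.5 fwd -0.9
[[ 0.0031  0.9922  0.1246]
 [ 0.0016  0.1246 -0.9922]
 [-1.      0.0032 -0.0012]]
cam rel in tool [-169.67976856    0.20124894  -76.80637738] [[-0.001  1.     0.002]
 [-0.271 -0.002  0.963]
 [ 0.963  0.     0.271]]
```

>>> servo_tool(steps="0 1 -20 0 0 0 0; 0 1 -25 0 0 0 0; 8 0.2 -15 0 0 0 0; 8 0 -4 0 0 0 0; 8 0 0 0 0 0 0; 0 0 0 0 0 0 0; 0 0 0 0 0 0 0; 0 0 0 0 0 0 0")

```text
t: 17.65
eef_pos: [476.6, 82.9, 249.8]
tcp_rot: [1.73, 1.567, 0.286]
ft_force: [-0.6, 0.2, -3.3]
opening: 0.169
```

```bash
python3 - <<'E'
from tgt import *
plan(down(.125),[476,83,247])
snap('wrist','w11');snap('side','s2');snap('scene','sc4')
crop('s2',210,150,310,260,'c12');crop('w11',230,150,350,250,'c13'); crop('sc4',240,120,360,230,'c14')
E
```

```text
t 17.65 pos [476.6  82.9 249.8] rot [1.73  1.567 0.286] f [-0.6  0.2 -3.3] m [-0.    0.02 -0.  ] op 0.169
shift tool [ 2.8 -0.6 -0.1] turn [ 0.002 -0.001 -0.003]
scale 5.454545454545454
scale 6.0
scale 5.454545454545454
```

View pics/c12.png

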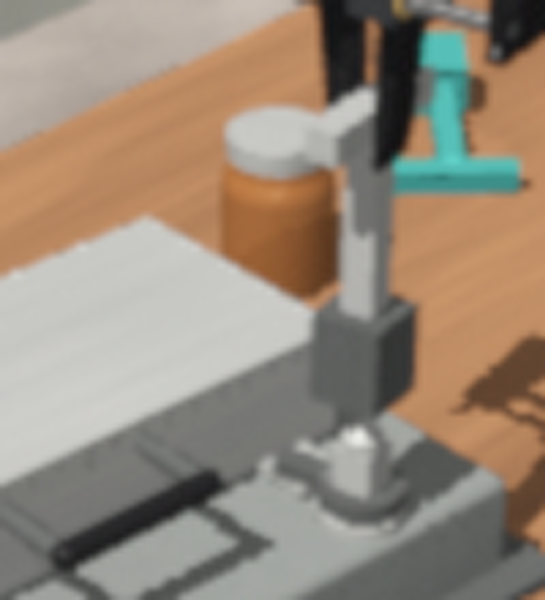

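View pics/c13.png

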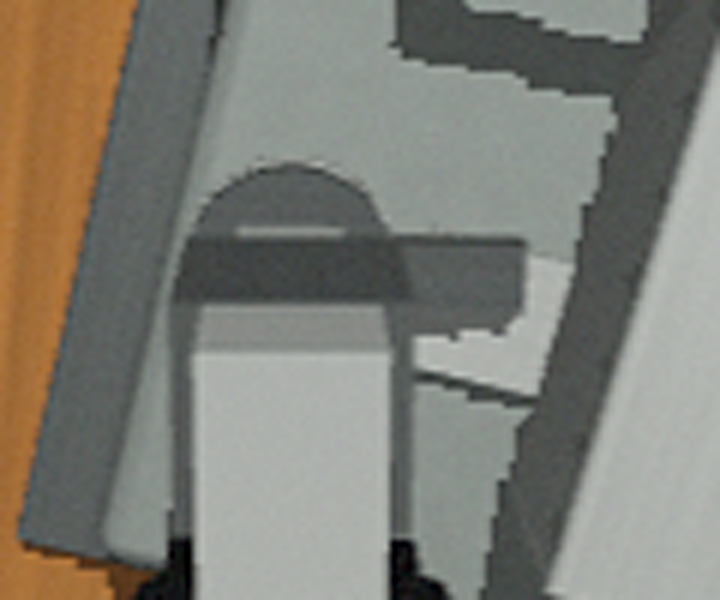

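View pics/c14.png

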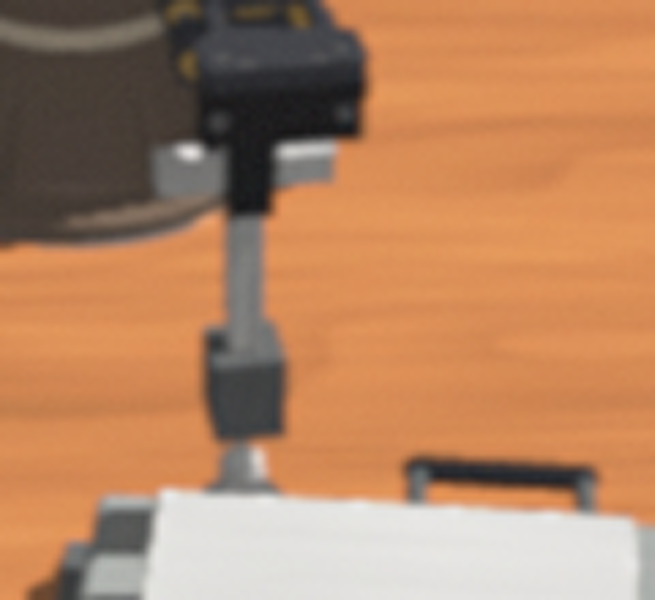

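>>> servo_tool(steps="7 -0.7 -1 0 0 0 0; 6 0 0 0 0 0 0; 3 0 0 0 0 0 0; 2 0 0 0 0 0 0; 2 0 0 0 0 0 0; 2 0 0 0 0 0 0; 2 0 0 0 0 0 0; 2 0 0 0 0 0 0")

```text
t: 18.6
eef_pos: [476.0, 83.9, 222.0]
tcp_rot: [1.667, 1.566, 0.222]
ft_force: [-0.0, -0.1, -3.5]
opening: 0.168
```

```bash
python3 - <<'E'
from tgt import *
plan(down(.125),[476,84,200])
snap('wrist','w12');snap('side','s3');snap('scene','sc5')
crop('s3',210,150,310,260,'c15');crop('w12',230,150,350,250,'c16'); crop('sc5',240,120,360,230,'c17')
E
```

```text
t 18.6 pos [476.   83.9 222. ] rot [1.667 1.566 0.222] f [-0.  -0.1 -3.5] m [-0.05 -0.07 -0.02] op 0.168
shift tool [22.  -0.1 -0. ] turn [ 0.002 -0.    -0.004]
scale 5.454545454545454
scale 6.0
scale 5.454545454545454
```

View pics/c15.png

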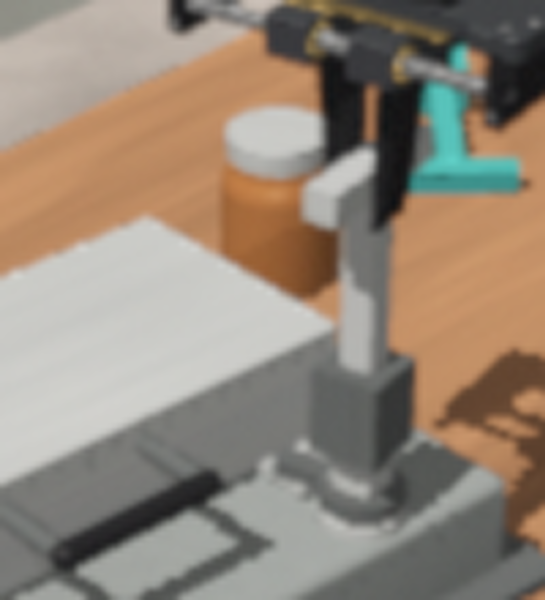

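View pics/c17.png

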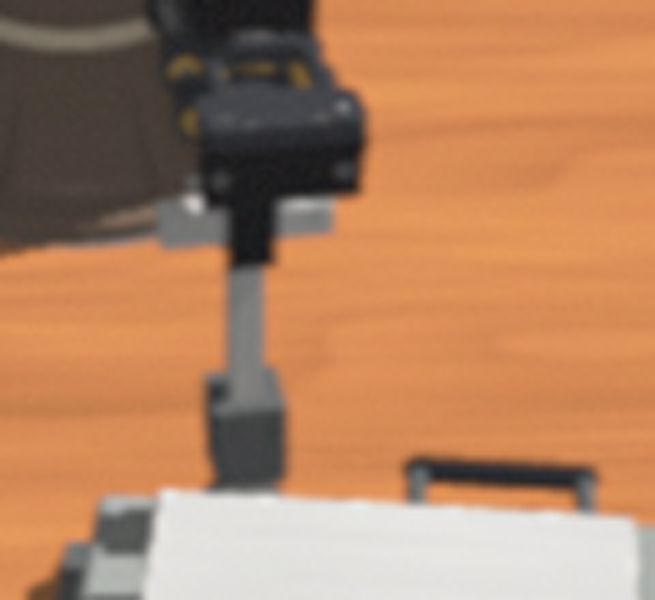

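>>> servo_tool(steps="1.5 0 0 0 0 0 0; 1.5 0 0 0 0 0 0; 1.5 0 0 0 0 0 0; 1.5 0 0 0 0 0 0; 1.5 0 0 0 0 0 0; 1.5 0 0 0 0 0 0; 1.5 0 0 0 0 0 0; 0 0 0 0 0 0 0")

```text
t: 19.55
eef_pos: [476.2, 83.8, 210.9]
tcp_rot: [1.615, 1.566, 0.171]
ft_force: [0.1, -1.1, -2.8]
opening: 0.166
```

>>> servo_tool(steps="2 0 0 0 0 0 0; 2 0 0 0 0 0 0; 2 0 0 0 0 0 0; 2 0 0 0 0 0 0; 1.5 0 0 0 0 0 0; 1.5 0 0 0 0 0 0; 1 0 0 0 0 0 0; 0 0 0 0 0 0 0")

```text
t: 20.35
eef_pos: [476.7, 84.1, 200.2]
tcp_rot: [1.592, 1.564, 0.148]
ft_force: [0.3, -1.6, -4.1]
opening: 0.165
```

>>> servo_tool(steps="1 0 0 0 0 0 0; 1 0 0 0 0 0 0; 1 0 0 0 0 0 0; 0 0 0 0 0 0 0; 0 0 0 0 0 0 0; 0 0 0 0 0 0 0; 0 0 0 0 0 0 0; 0 0 0 0 0 0 0")

```text
t: 21.15
eef_pos: [477.1, 84.1, 200.1]
tcp_rot: [1.557, 1.561, 0.113]
ft_force: [-2.1, -1.5, 2.1]
opening: 0.164
```

```bash
python3 - <<'E'
from tgt import *
plan(down(.125),[476,84,200])
snap('wrist','w13');snap('side','s4')
crop('s4',210,150,310,260,'c18');crop('w13',230,150,350,250,'c19')
E
```

```text
t 21.15 pos [477.1  84.1 200.1] rot [1.557 1.561 0.113] f [-2.1 -1.5  2.1] m [-0.31  0.49 -0.01] op 0.164
shift tool [ 0.1 -1.1  0. ] turn [ 0.002  0.    -0.01 ]
scale 5.454545454545454
scale 6.0
```

View pics/c18.png

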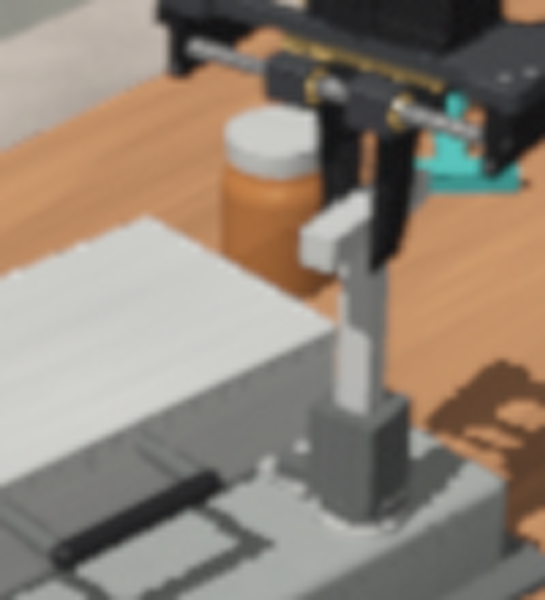

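View pics/c19.png

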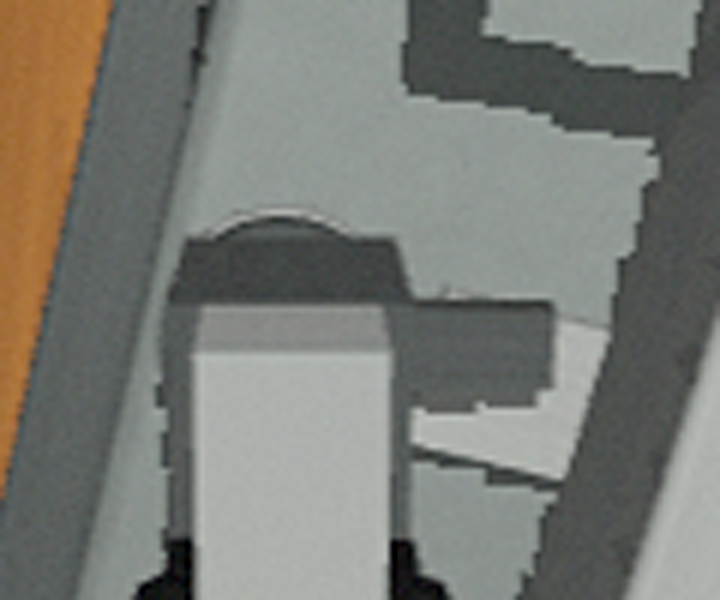

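>>> servo_tool(steps="0 0 0 -0.1 0 0 0; 0 0 0 -0.1 0 0 0; 0 0 0 -0.1 0 0 0; 0 0 0 -0.1 0 0 0; 0 0 0 -0.1 0 0 0; 0 0 0 -0.1 0 0 0; 0 0 0 -0.1 0 0 0; 0 0 0 0 0 0 0")

```text
t: 22.05
eef_pos: [476.5, 83.3, 199.9]
tcp_rot: [0.719, 1.563, 0.0]
ft_force: [-1.1, -1.2, 1.2]
opening: 0.17
```

```bash
python3 - <<'E'
from tgt import *
s=sensors.state();R=Rn.from_euler('xyz',s['tcp_rot']).as_matrix();print('yaw',np.arctan2(R[1,1],R[0,1]))
plan(down(1.04),[477,84,200.1])
snap('wrist','w14')
crop('w14',200,130,370,250,'c20')
E
```

```text
yaw 0.8519638079193675
t 22.05 pos [476.5  83.3 199.9] rot [0.719 1.563 0.   ] f [-1.1 -1.2  1.2] m [-0.28  0.36 -0.05] op 0.17
shift tool [-0.2  0.9 -0. ] turn [-0.188  0.006 -0.005]
scale 4.705882352941177
```

View pics/c20.png

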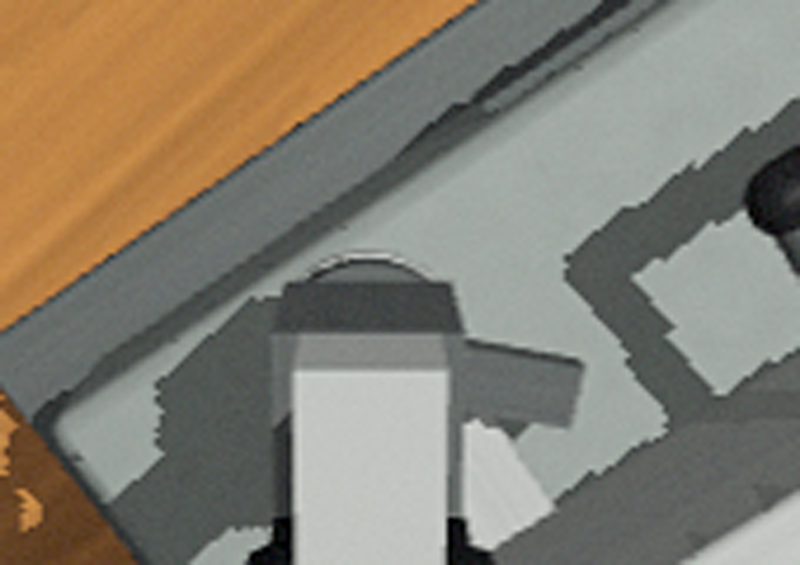

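>>> servo_tool(steps="0 0.5 0 -0.08 0 0 0; 0 0.4 0 -0.08 0 0 0; 0 0 0 -0.07 0 0 0; 0 0 0 -0.03 0 0 0; 0 0 0 0 0 0 0; 0 0 0 0 0 0 0; 0 0 0 0 0 0 0; 0 0 0 0 0 0 0")

```text
t: 22.9
eef_pos: [476.6, 83.6, 199.9]
tcp_rot: [0.326, 1.564, -0.148]
ft_force: [-1.7, -1.5, 1.9]
opening: 0.17
```

```bash
python3 - <<'E'
from tgt import *
s=sensors.state();R=Rn.from_euler('xyz',s['tcp_rot']).as_matrix();print('yaw',np.arctan2(R[1,1],R[0,1]))
st()
snap('wrist','w15')
crop('w15',200,130,370,250,'c21')
E
```

```text
yaw 1.097385552690614
t 22.9 pos [476.6  83.6 199.9] rot [ 0.326  1.564 -0.148] f [-1.7 -1.5  1.9] m [-0.31  0.4  -0.06] op 0.17
scale 4.705882352941177
```

View pics/c21.png

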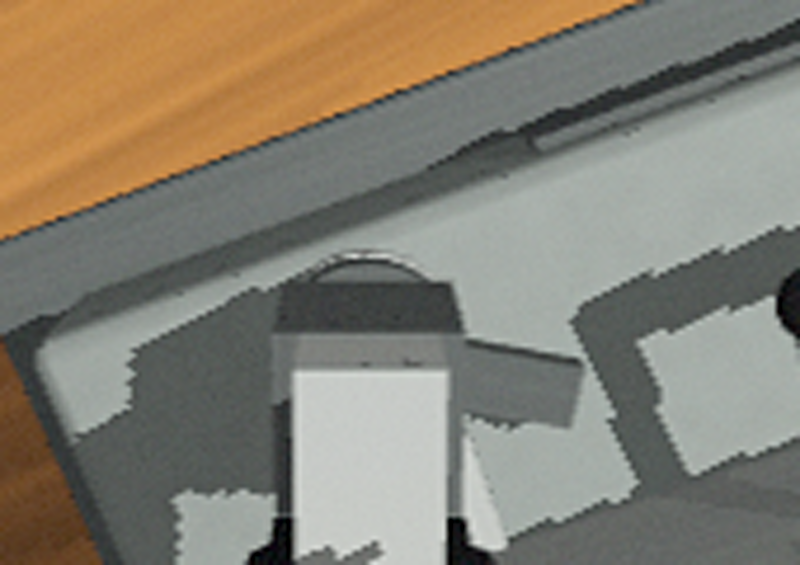

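>>> servo_tool(steps="0 0 0 0 0 0 45; 0 0 0 0 0 0 45; 0 0 0 0 0 0 45; 0 0 0 0 0 0 45; -8 0 0 0 0 0 45; -20 0 0 0 0 0 45; -30 0 0 0 0 0 45; -30 0 0 0 0 0 45")

```text
t: 23.75
eef_pos: [475.5, 83.9, 288.9]
tcp_rot: [0.328, 1.569, -0.146]
ft_force: [-0.1, -1.0, -0.4]
opening: 0.476
```

```bash
python3 - <<'E'
from tgt import *
st(); print(np.round(sensors.state()['joints'],2))
snap('wrist','w16');snap('scene','sc6')
E
```

```text
t 23.75 pos [475.5  83.9 288.9] rot [ 0.328  1.569 -0.146] f [-0.1 -1.  -0.4] m [ 0.05 -0.04  0.03] op 0.476
[ 0.04  0.21  1.79 -0.    1.14 -1.06]
```

View pics/w16.png

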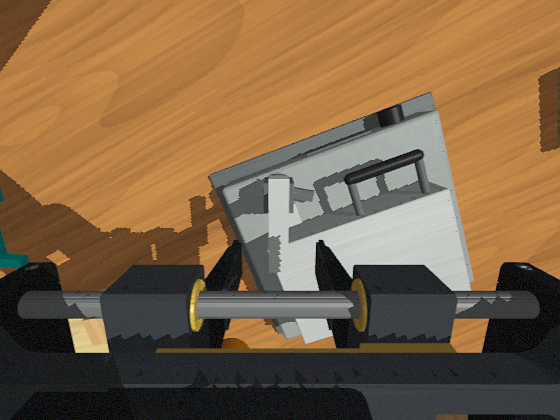

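```bash
python3 - <<'E'
from tgt import *
w=load('w16'); crop('w16',325,130,445,220,'c22')
a,b=Pz(w,350,179,116),Pz(w,419,155,116);print(a,b,(a+b)/2,np.linalg.norm(a-b),np.arctan2(*(b-a)[:2][::-1])-np.pi/2)
print(P(w,385,166))
E
```

```text
scale 6.666666666666667
[496.25804226 166.72585989 116.        ] [506.84427017 246.56615003 116.        ] [501.55115622 206.64600496 116.        ] 80.53905979056704 -0.13182362099485956
[500.30381646 207.51738043 117.85520839]
```

View pics/c22.png

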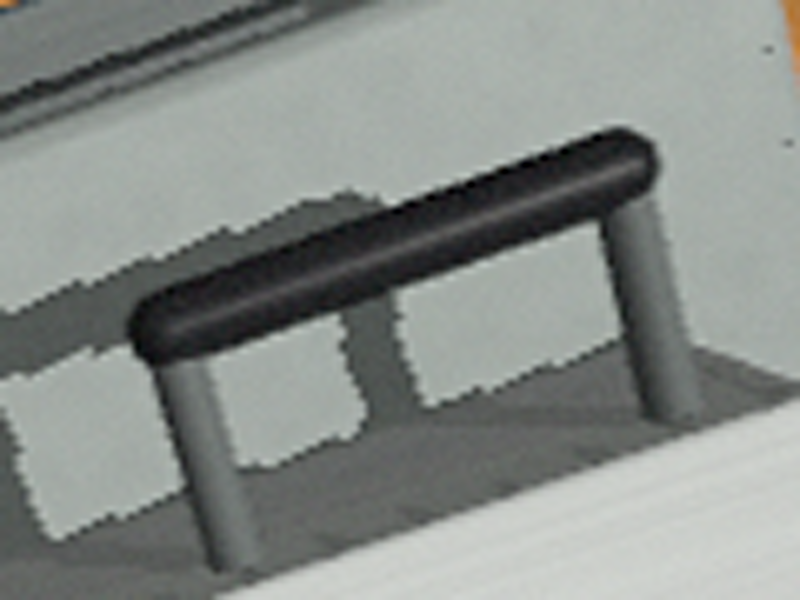

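>>> servo_tool(steps="0 0 0 0.148 0 0 45; 0 0 0 0.148 0 0 45; 0 0 0 0.148 0 0 45; 0 0 0 0.148 0 0 45; 0 0 0 0.148 0 0 45; 0 0 0 0.148 0 0 45; 0 0 0 0.148 0 0 45; 0 0 0 0.148 0 0 45")

```text
t: 24.65
eef_pos: [475.8, 84.1, 291.4]
tcp_rot: [1.708, 1.562, 0.03]
ft_force: [0.2, -1.2, 0.5]
opening: 0.472
```

```bash
python3 - <<'E'
from tgt import *
plan(down(-.12),[501,170,250])
E
```

```text
t 24.65 pos [475.8  84.1 291.4] rot [1.708 1.562 0.03 ] f [ 0.2 -1.2  0.5] m [-0.06 -0.    0.01] op 0.472
shift tool [ 41.6  15.6 -88. ] turn [ 0.014 -0.001 -0.009]
```

>>> servo_tool(steps="0 4 -30 0.014 0 -0.009 45; 0 4 -30 0 0 0 45; 14 4 -28 0 0 0 45; 14 4 0 0 0 0 45; 14 0 0 0 0 0 45; 0 0 0 0 0 0 45; 0 0 0 0 0 0 45; 0 0 0 0 0 0 45")

```text
t: 25.45
eef_pos: [502.4, 172.9, 247.8]
tcp_rot: [-2.41, 1.569, 2.174]
ft_force: [-0.1, -0.5, 0.1]
opening: 0.472
```

```bash
python3 - <<'E'
from tgt import *
st(); snap('wrist','w17'); crop('w17',180,90,380,240,'c23')
E
```

```text
t 25.45 pos [502.4 172.9 247.8] rot [-2.41   1.569  2.174] f [-0.1 -0.5  0.1] m [ 0.04  0.02 -0.04] op 0.472
scale 4.0
```

View pics/c23.png

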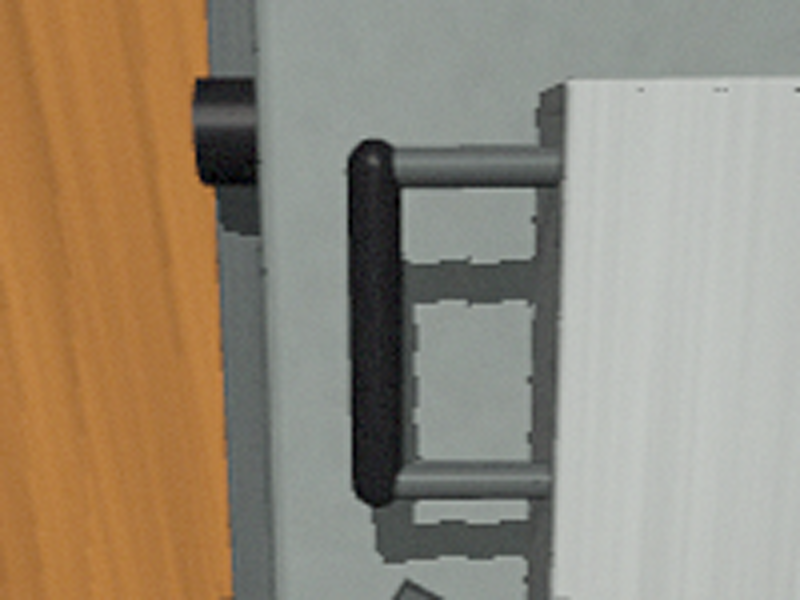

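```bash
python3 - <<'E'
from tgt import *
w=load('w17'); g=lambda u,v,h:Pz(w,180+u/4-.37,90+v/4-.37,h)
a,b=g(378,506,111),g(373,138,111); C=(a+b)/2
print(a,b,C,np.linalg.norm(a-b),np.arctan2(*(b-a)[:2][::-1])-np.pi/2)
plan(down(-.117),[C[0],C[1],140]);plan(down(-.117),[C[0],C[1],111-19])
E
```

```text
[496.42573823 160.1554617  111.        ] [507.68384946 253.31747688 111.        ] [502.05479384 206.73646929 111.        ] 93.83978976208569 -0.12026129191666768
t 25.5 pos [502.5 172.8 248. ] rot [-2.638  1.569  1.946] f [-0.  -0.4  0.1] m [ 0.02  0.05 -0.03] op 0.472
shift tool [108.1  -4.7 -33.4] turn [-0.011 -0.001  0.001]
t 25.5 pos [502.5 172.8 248. ] rot [-2.638  1.569  1.946] f [-0.  -0.4  0.1] m [ 0.02  0.05 -0.03] op 0.472
shift tool [156.1  -4.7 -33.4] turn [-0.011 -0.001  0.001]
```

>>> servo_tool(steps="20 -2 -15 -0.01 0 0 45; 30 -2 -15 0 0 0 45; 30 -0.7 -3 0 0 0 45; 28 0 0 0 0 0 45; 0 0 0 0 0 0 45; 0 0 0 0 0 0 45; 0 0 0 0 0 0 45; 0 0 0 0 0 0 45")

```text
t: 26.3
eef_pos: [506.1, 207.0, 145.3]
tcp_rot: [2.042, 1.557, 0.351]
ft_force: [0.3, -0.9, -0.2]
opening: 0.474
```

```bash
python3 - <<'E'
from tgt import *
plan(down(-.117),[502,206.7,92]); snap('wrist','w18')
E
```

```text
t 26.3 pos [506.1 207.  145.3] rot [2.042 1.557 0.351] f [ 0.3 -0.9 -0.2] m [-0.    0.02 -0.  ] op 0.474
shift tool [53.2 -4.7  1.2] turn [-0.004 -0.006 -0.012]
```

View pics/w18.png

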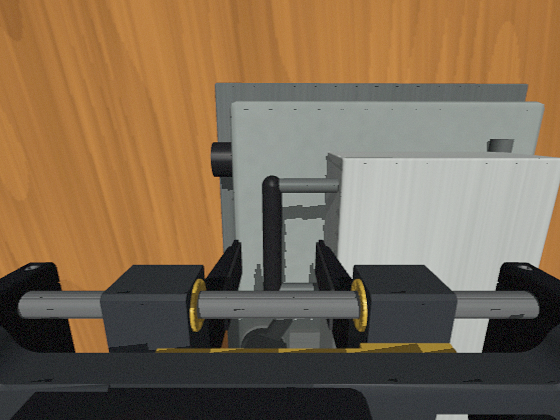

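>>> servo_tool(steps="0 -5 0 -0.004 -0.006 -0.012 45; 0 -1 0 0 0 0 45; 20 0 0 0 0 0 45; 20 0 0 0 0 0 45; 11 0 0 0 0 0 45; 0 0 0 0 0 0 45; 0 0 0 0 0 0 10; 0 0 0 0 0 0 0")

```text
t: 27.15
eef_pos: [501.1, 208.4, 96.9]
tcp_rot: [1.961, 1.565, 0.274]
ft_force: [-0.4, 0.7, 0.1]
opening: 0.359
```

>>> servo_tool(steps="0 0 0 0 0 0 0; 0 0 0 0 0 0 0; 0 0 0 0 0 0 0; 0 0 0 0 0 0 0; 0 0 0 0 0 0 0; 0 0 0 0 0 0 0; 0 0 0 0 0 0 0; 0 0 0 0 0 0 0")

```text
t: 27.95
eef_pos: [502.2, 208.5, 98.4]
tcp_rot: [1.945, 1.562, 0.257]
ft_force: [0.9, -0.2, -2.8]
opening: 0.141
```

```bash
python3 - <<'E'
from tgt import *
plan(down(-.117),[502,206.7,92]); snap('wrist','w19')
# arc waypoints for TCP relative, step
ph=np.arange(0,1.21,.1); 
X=-187*np.cos(ph)+45*np.sin(ph); Zz=187*np.sin(ph)+45*np.cos(ph)
print(np.c_[ph[1:],np.diff(X),np.diff(Zz)].round(1))
E
```

```text
t 27.95 pos [502.2 208.5  98.4] rot [1.945 1.562 0.257] f [ 0.9 -0.2 -2.8] m [-0.06 -0.17 -0.05] op 0.141
shift tool [ 6.4 -0.1  1.8] turn [ 0.    -0.003 -0.008]
[[ 0.1  5.4 18.4]
 [ 0.2  7.2 17.8]
 [ 0.3  9.  17. ]
 [ 0.4 10.6 16. ]
 [ 0.5 12.2 14.9]
 [ 0.6 13.6 13.6]
 [ 0.7 14.9 12.2]
 [ 0.8 16.  10.6]
 [ 0.9 17.   9. ]
 [ 1.  17.8  7.2]
 [ 1.1 18.5  5.4]
 [ 1.2 18.9  3.5]]
```

View pics/w19.png

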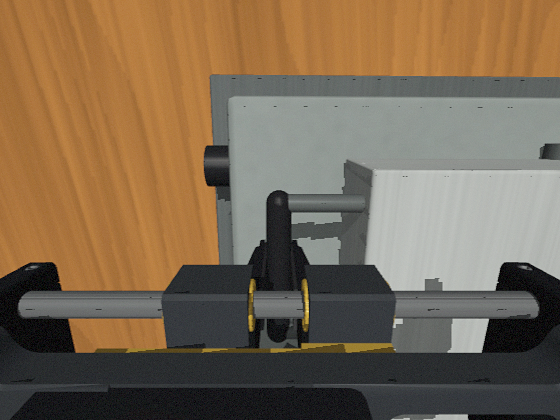

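>>> servo_tool(steps="0 0 0 0 0 0 28; 0 0 0 0 0 0 28; 7 0 0 0 0 0 28; 1.5 0 0 0 0 0 28; 0 0 0 0 0 0 0; 0 0 0 0 0 0 0; 0 0 0 0 0 0 0; 0 0 0 0 0 0 0")

```text
t: 28.8
eef_pos: [502.3, 208.5, 89.3]
tcp_rot: [1.937, 1.562, 0.25]
ft_force: [0.4, 0.5, -0.5]
opening: 0.137
```

>>> servo_tool(steps="-9 2.5 0 0 0 0 0; -9 3 0 0 0 0 0; -9 3.3 0 0 0 0 0; -9 3.7 0 0 0 0 0; -9 4.2 0 0 0 0 0; -8.5 4.6 0 0 0 0 0; -8.5 5 0 0 0 0 0; -8 5.4 0 0 0 0 0")

```text
t: 29.6
eef_pos: [536.4, 204.2, 164.2]
tcp_rot: [1.926, 1.561, 0.238]
ft_force: [8.5, 1.7, -13.3]
opening: 0.141
```

```bash
cat > arc.py <<'E'
from tgt import *
s=st();T=np.array(s['eef_pos'])
ux=np.array([np.cos(-.118),np.sin(-.118),0]); H=np.array([502.2,208.5,0])+187*ux
R=Rn.from_euler('xyz',s['tcp_rot']).as_matrix()
G=T-19*R[:,0]
dx=(G-H)@ux; dz=G[2]-66
print('angle',np.arctan2(dz,-dx)-np.arctan2(45,187),'radius',np.hypot(dx,dz),'lat',(G-H)@np.array([-ux[1],ux[0],0]))
E
python3 - <<'E'
from arc import *
snap('side','s5')
E
```

```text
t 29.6 pos [536.4 204.2 164.2] rot [1.926 1.561 0.238] f [  8.5   1.7 -13.3] m [ 0.22 -1.16 -0.08] op 0.141
angle 0.41850184157151266 radius 192.4858784540351 lat -0.25796636276209167
```

View pics/s5.png

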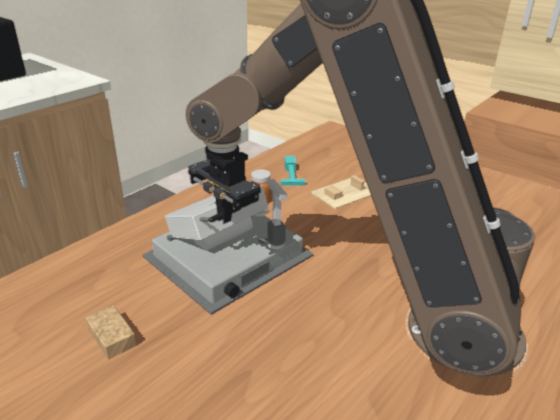

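>>> servo_tool(steps="-8.9 7.3 0 0 0 0 0; -8.5 7.8 0 0 0 0 0; -8 8.3 0 0 0 0 0; -7.5 8.8 0 0 0 0 0; -6.9 9.2 0 0 0 0 0; -6.4 9.6 0 0 0 0 0; -5.8 9.9 0 0 0 0 0; -5.2 10.3 0 0 0 0 0")

```text
t: 30.45
eef_pos: [608.1, 195.4, 225.1]
tcp_rot: [-2.943, 1.568, 1.652]
ft_force: [0.4, 3.2, -13.0]
opening: 0.14
```

```bash
python3 -c "from arc import *"
```

```text
t 30.45 pos [608.1 195.4 225.1] rot [-2.943  1.568  1.652] f [  0.4   3.2 -13. ] m [ 0.46  0.15 -0.13] op 0.14
angle 0.9112280938171302 radius 195.37426257082947 lat -0.5630338312315675
```

>>> servo_tool(steps="-3.5 10.6 0 0 0 0 0; -3 10.9 0 0 0 0 0; -2.5 11 0 0 0 0 0; -2 11 0 0 0 0 0; -1 8 0 0 0 0 0; 0 4 0 0 0 0 0; 0 0 0 0 0 0 0; 0 0 0 0 0 0 0")

```text
t: 31.25
eef_pos: [661.1, 189.0, 242.6]
tcp_rot: [-1.704, 1.558, 2.891]
ft_force: [-0.9, 1.8, -3.9]
opening: 0.144
```

```bash
python3 - <<'E'
from arc import *
snap('side','s6');snap('wrist','w20')
E
```

```text
t 31.25 pos [661.1 189.  242.6] rot [-1.704  1.558  2.891] f [-0.9  1.8 -3.9] m [ 0.32  0.29 -0.09] op 0.144
angle 1.1992075210404067 radius 197.43213123172305 lat -0.739689072417943
```

View pics/s6.png

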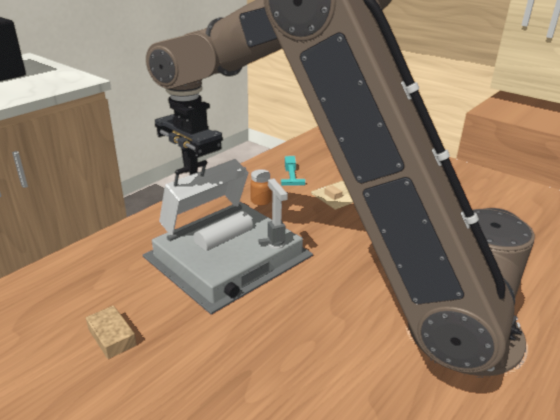

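View pics/w20.png

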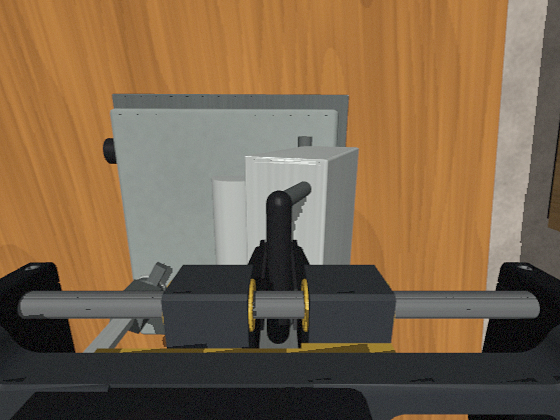

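>>> servo_tool(steps="0 0 0 0 0 0 30; 0 0 0 0 0 0 30; 0 0 0 0 0 0 30; 0 0 0 0 0 0 30; -10 0 0 0 0 0 30; -25 0 0 0 0 0 30; -30 0 0 0 0 0 30; -30 0 0 0 0 0 30")

```text
t: 32.15
eef_pos: [661.6, 187.9, 340.5]
tcp_rot: [-1.53, 1.556, 3.066]
ft_force: [0.7, 0.4, -0.5]
opening: 0.318
```

>>> servo_tool(steps="0 -20 0 0 0 0 30; 0 -25 0 0 0 0 30; 0 -30 0 0 0 0 30; 0 -30 0 0 0 0 30; 0 -20 0 0 0 0 30; 0 0 0 0 0 0 30; 0 0 0 0 0 0 30; 0 0 0 0 0 0 30")

```text
t: 32.95
eef_pos: [535.7, 202.4, 353.4]
tcp_rot: [2.916, 1.566, 1.228]
ft_force: [1.4, 0.2, 1.4]
opening: 0.315
```

```bash
python3 - <<'E'
from arc import *
for n in('scene','side','wrist'): snap(n,n+'F')
crop('sideF',130,140,330,300,'cF'); crop('sceneF',180,120,400,320,'cG')
E
```

```text
t 32.95 pos [535.7 202.4 353.4] rot [2.916 1.566 1.228] f [1.4 0.2 1.4] m [-0.02  0.    0.02] op 0.315
angle 0.8712826231231781 radius 342.4821637528871 lat -2.2092645500365817
scale 3.75
scale 3.0
```

View pics/cF.png

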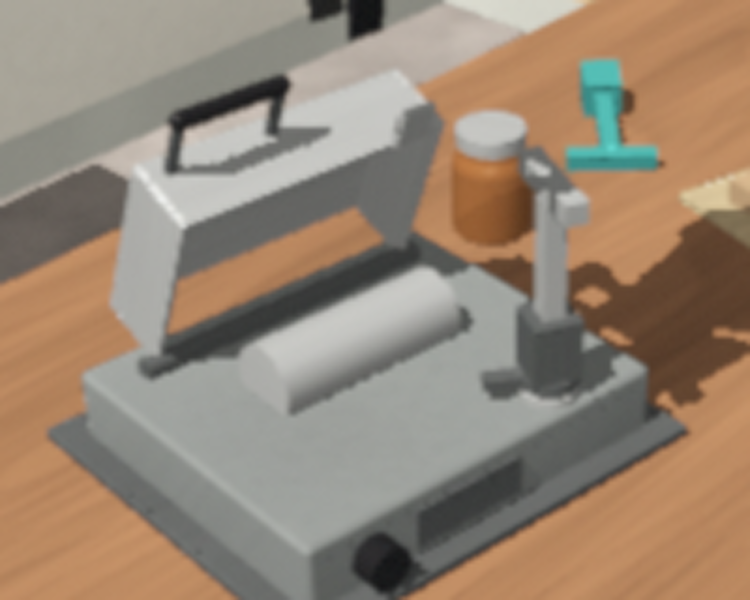

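View pics/sceneF.png

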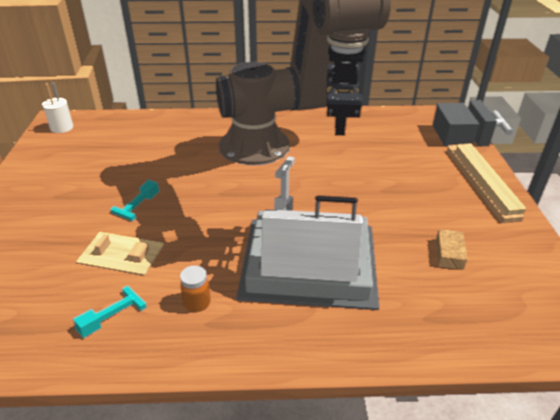

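View pics/wristF.png

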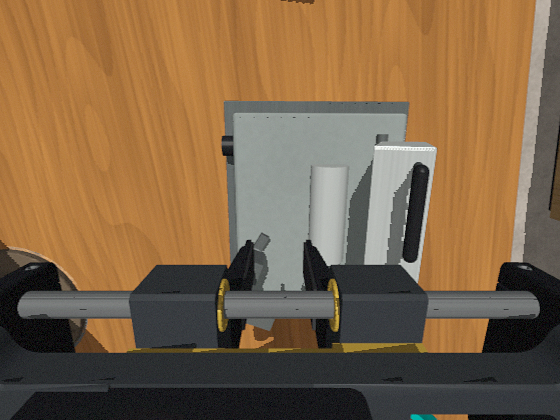

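```bash
python3 - <<'E'
from h import *
z=load('sideF'); p=P(z,130+230/3.75,140+100/3.75); print('handle',p)
w=load('wristF'); print(P(w,417,214))
ux=np.array([np.cos(-.118),np.sin(-.118),0]); H=np.array([502.2,208.5,0])+187*ux
for q in (p,P(w,417,214)):
    q=q-np.array([0,0,6]); print(np.arctan2(q[2]-66,-(q-H)@ux)-.236)
a=load('scene0');b=load('sceneF')
for q in [(195,278),(452,240)]: print(P(a,*q),P(b,*q))
st(); print(order.job_done())
E
```

```text
handle [656.84372481 189.24613986 260.23747844]
[660.22267114 190.06304363 262.66366132]
1.1707226729539157
1.1894673586994828
[ 734.63771247 -129.57881071   94.12044828] [ 734.45465279 -129.61575009   93.93052569]
[564.23256861 520.40718653  38.97274884] [563.26326795 520.90833927  38.09095465]
t 33.1 pos [535.6 202.3 352.7] rot [-3.119  1.567  1.476] f [-0.5  1.3 -0.9] m [-0.01  0.01  0.03] op 0.317
the job is handed in; nothing more can be done
None
```

The hood is open and the job is handed in, at about 33 s of the 72 s allowed.

- **Key:** I took it off its rest, stood it upright on the bench and let go. I then took it again by the crossbar from above and lowered it onto the lock. It went fully on without any searching turns: the mouth ended at about 78 mm above the bench.
- **Lock:** I turned it anticlockwise to roughly 1.04 rad, past the 0.8 rad where the tab is free, and left the key standing in it.
- **Hood:** I swung it up by the handle and released it.

**Last checks:**
- The hood stands by itself at about 1.17–1.19 rad by two camera readings.
- The key is upright in the lock.
- The jar and the sanding block are where they were, to about 1 mm.
- The gripper touches nothing.

**Disagreements:**
- My first sighting of the lock was about 4 mm off a closer second one; I used the second.
- The first grip on the hood handle was about 6 mm too high, so I re-gripped lower before lifting.
- The handle bar slid about 5 mm in the pads during the swing, with no visible effect.

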